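# Sort flanged sleeves by trying them on a gauge pin

### The job

Swing the guard arm clear of the gauge pin and try each flanged sleeve on the pin, flange down. Stand the sleeves that slide right down onto the base plate in the long shallow tray and those that stop part-way in the square deep box, all upright on the floor of tray or box, then swing the guard arm fully back over the bare pin. Leave the timer where it is.

Things in the scene. Friction and masses are not known exactly. Their poses are not given: they have to be found in the camera images.
- sleeve_1: one of six flanged aluminium sleeves alike outside; 3 to 5 are present. 70 mm tall, standing flange down: tube 36 mm outside, dark steel foot flange 62 mm across, 10 mm thick; about 180 g. Bore 23 mm at both ends (29 mm in the flange); in some it runs right through, in others a narrow 16 mm ring is left inside, 26 mm above the foot. Only the pin tells which. Origin: centre of the underside; z up along the bore
- sleeve_2: one of six flanged aluminium sleeves alike outside; 3 to 5 are present. 70 mm tall, standing flange down: tube 36 mm outside, dark steel foot flange 62 mm across, 10 mm thick; about 180 g. Bore 23 mm at both ends (29 mm in the flange); in some it runs right through, in others a narrow 16 mm ring is left inside, 26 mm above the foot. Only the pin tells which. Origin: centre of the underside; z up along the bore
- sleeve_3: one of six flanged aluminium sleeves alike outside; 3 to 5 are present. 70 mm tall, standing flange down: tube 36 mm outside, dark steel foot flange 62 mm across, 10 mm thick; about 180 g. Bore 23 mm at both ends (29 mm in the flange); in some it runs right through, in others a narrow 16 mm ring is left inside, 26 mm above the foot. Only the pin tells which. Origin: centre of the underside; z up along the bore
- sleeve_4: one of six flanged aluminium sleeves alike outside; 3 to 5 are present. 70 mm tall, standing flange down: tube 36 mm outside, dark steel foot flange 62 mm across, 10 mm thick; about 180 g. Bore 23 mm at both ends (29 mm in the flange); in some it runs right through, in others a narrow 16 mm ring is left inside, 26 mm above the foot. Only the pin tells which. Origin: centre of the underside; z up along the bore
- sleeve_5: one of six flanged aluminium sleeves alike outside; 3 to 5 are present. 70 mm tall, standing flange down: tube 36 mm outside, dark steel foot flange 62 mm across, 10 mm thick; about 180 g. Bore 23 mm at both ends (29 mm in the flange); in some it runs right through, in others a narrow 16 mm ring is left inside, 26 mm above the foot. Only the pin tells which. Origin: centre of the underside; z up along the bore
- sleeve_6: one of six flanged aluminium sleeves alike outside; 3 to 5 are present. 70 mm tall, standing flange down: tube 36 mm outside, dark steel foot flange 62 mm across, 10 mm thick; about 180 g. Bore 23 mm at both ends (29 mm in the flange); in some it runs right through, in others a narrow 16 mm ring is left inside, 26 mm above the foot. Only the pin tells which. Origin: centre of the underside; z up along the bore
- gauge_stand: fixed gauge stand: grey base plate 205 x 84 mm, 12 mm thick, with an upright steel pin and, 110 mm from it, the guard arm's post. Origin: on the table under the pin's axis; x points from pin to post, z up. The plate reaches from 58 mm before the pin to 148 mm behind it along x
- pin_foot (a point): centre of the gauge pin's foot, on the top of the base plate (12 mm above the table). The pin is 20 mm in diameter and 50 mm tall above this point, its top 8 mm tapering to 13 mm; axes as the stand's. A sleeve that fits comes to rest with its origin here; one with the narrow ring stops about 20 mm higher
- guard_hinge (a point): point on the upright hinge axis of the guard arm, at the height of the arm (76 mm above the table); fixed to the stand. The hub's top, 91 mm above the table, is the post's highest point
- guard_knob (a point): middle of the upright black knob at the free end of the guard arm: 20 mm in diameter, 36 mm tall, its top 18 mm above this point and 117 mm above the table; 158 mm from the hinge axis, 48 mm beyond the pin when the guard is over it. It moves with the arm
- guard_arm (a joint): angle (rad) of the guard arm, a flat bar 16 mm wide, 71 to 81 mm above the table, with a clear 48 mm disc that covers the pin. 0 (stop): disc over the pin, arm along the stand's -x from the hinge; grows anticlockwise seen from above, towards the stand's -y, to a stop at 1.75. Friction about 0.4 N at the knob; stays where left. Pin clear of it from 1.0 on
- pass_tray: fixed long shallow steel tray for the sleeves that fit: 160 (x) x 220 (y) mm outside, 22 mm high, walls and floor 4 mm, a wire handle at each end. Origin: centre of its underside
- reject_box: fixed square deep wooden box without lid for the sleeves that do not fit: 160 x 160 mm outside, 45 mm high, walls and floor 7 mm. Origin: centre of its underside. The tray and the box may stand either way round, left and right of the stand
- timer: bystander: round dial timer, black knob on a white case, 64 mm across, 47 mm high; origin at the centre of its underside. Leave it alone
Not all that is in view belongs to the job. What is shaped like the sleeve_3 but orange is not meant.

How it is judged:
By the outcome, as a careful person would: the job done as asked, in the order asked, and still so for the second after the job is handed in, with the robot touching nothing.
Of sleeve_1, sleeve_3, sleeve_5 only 2 to 3 are there at a start; the rules pass over those that are not, and their reading is None.
Of sleeve_2, sleeve_4, sleeve_6 only 1 to 2 are there at a start; the rules pass over those that are not, and their reading is None.
At some moment in a run one of sleeve_1, sleeve_2, sleeve_3, sleeve_4, sleeve_5, sleeve_6 may be knocked a few centimetres aside while the robot is not near it.
It also fails if it takes over 210 s, if anything falls off the work surface, if the arm or the gripper's body presses on something with over 40 N, if the wrist force passes 120 N, or if a joint passes its speed limit or range.

### The arm

A 6-joint arm with a two-finger parallel gripper is mounted at the origin on a cart in front of the work surface, level with it; the furniture and walls round the work are solid. World frame = base frame: x ahead of the robot, y to its left, z up, the work surface at z = 0. Lengths are in mm, angles in degrees, forces in N, time in s.
With the tool pointing down it reaches from about 425 to 1125 mm from the base axis. Payload 14.9 kg.
Tool frame: the origin (TCP) lies midway between the tips of the shut fingers; the grasp point (between the pads) lies behind it (env.grasp_offset is the x of the grasp point in the tool frame, in mm); x points along the fingers, y is the direction in which the jaws open and shut, and the axes are right-handed (so a half turn about x gives the same grasp; the last joint's range is limited). The gripper opens to 91 mm and grips with 3 to 60 N. Pads are 32 mm wide; open, the fingers measure 118 mm over their backs; the gripper's body (76 mm by 178 mm) begins 60 mm behind the grasp point.
Start: joints at [75.327, 21.709, 99.362, -0, 58.929, -1.908], TCP at [154.679, 682.709, 213.932] pointing down, gripper open.
Joint ranges: [-158.91, 158.91], [-42.39, 125.64], [0.06, 152.35], [-60.88, 240.88], [17.5, 164.5], [-176.32, 176.32]. Speed limits (degrees/s): [108.29, 108.29, 136.94, 180, 180, 180].

### API

Orientations are given as a 3x3 rotation matrix whose columns are the frame's x, y, z axes.
In Python, from rig import env, viewer, workorder gives the robot as it stands.
- The arm moves only by the tool arm_command, never from a script. Its argument "increments" is a list that holds one entry, the list of rows, each a list of 7 numbers: the shift along the world's x, y, z in mm, then the turn, a rotation vector about the world's x, y, z in rad, then the opening, from 0 (shut) to 1 (fully open). In form: [[[dx, dy, dz, wx, wy, wz, grip], ...]]. A call has 1 to 10 rows; each row is the pose to reach, as a shift and turn from the pose measured when the call began; what a row does not reach only later rows make up. A row lasts 1/12 s, in which the tool goes at most 41.7 mm and 7.16 degrees, less where a joint would pass 70% of its speed; a pose out of reach is approached as far as the arm can. A call with a gripper value outside its range is refused whole. The fingers move at their own pace and stop on an object; "squeeze" is the grip in N (left out, the last holds). Time passes only in rows, so rows that repeat a pose let the fingers close. It gives the time, the measured TCP pose, the force and the opening at its end, in the units of the state.
- env.sense(): the state, without advancing time (a new reading comes with each control period).
- viewer.snapshot(name): name is "scene" or "top"; returns the picture (384x512x3 uint8, red, green, blue); there is no depth.
- viewer.calibration(name): a dict with "vfov" (degrees; the focal length in pixels is half the picture's height over the tangent of half this angle, whatever the lens; pixels are square), "cx", "cy" (the principal point, pixels), "distortion" ([k1, k2, p1, p2, k3] as OpenCV has them; the pictures are not rectified), "R" (3x3) and "t" (3): a world point X has camera coordinates R X + t. Camera axes: x right, y down, z forward; pixel columns grow to the right and rows downward; lengths in mm; the calibration is good to about 2 mm. A picture is of the moment at which its call begins. calibration takes no time and is no camera call.
- workorder.close_job(): hands the job in, once; it reports no verdict.
The state is a dict: "time": time; "qpos": joint angles; "joint_vel": joint speeds; "joint_torque": joint torques, N m; "ee_pos": TCP position; "tool_rot": TCP orientation; "wrist_force": force on the tool from outside, world axes, zero at the start; "wrist_torque": the same for the moment, N m; "opening": opening from 0.0 (shut) to 1.0 (fully open).
Only numpy, scipy, OpenCV 4.12 (cv2) and the standard library are available. Lean on these libraries where they do the work, as an engineer would, in place of code of your own. Each camera call takes 0.05 s, during which the arm holds its last target.

## Working session

There is one attempt and no reset: what is moved stays moved. The work goes in short steps, Python scripts to look and compute and a tool call to move; the robot and the scene stay as the last step left them, time stands still between calls to the robot, and variables do not carry over. Pictures are saved under pics/ and viewed, and the job is handed in when it is done.

Besides the shell and the picture viewer there is one more tool, called by a JSON object that holds its "name" and its "arguments". arm_command: Moves the arm, as the interface text tells. Its arguments: {"type":"object","properties":{"increments":{"type":"array"},"squeeze":{"type":"number"}},"required":["increments"]}

```bash
ls; mkdir -p pics
python3 - <<'E'
from rig import env, viewer, workorder
import cv2, numpy as np
print(env.sense()); print(env.grasp_offset)
for n in ("scene","top"):
    im=viewer.snapshot(n); cv2.imwrite(f"pics/{n}0.png",im[:,:,::-1])
    print(n,viewer.calibration(n))
E
```

```text
pics
{'time': 0.0, 'qpos': array([ 7.53251120e+01,  2.17379346e+01,  9.93915718e+01,  8.12198036e-04,
        5.89294627e+01, -1.90775861e+00]), 'joint_vel': array([ 0.03792979,  0.03545254, -0.04803219,  0.02469269, -0.0432265 ,
       -0.01799816]), 'joint_torque': array([ 3.41782776e-03, -7.63702297e+01, -4.34392977e+01,  6.51039742e-02,
        4.22240084e-02, -7.85387192e-05]), 'ee_pos': array([154.60195163, 682.34796779, 213.33023847]), 'tool_rot': array([[-2.72478553e-04,  2.20996019e-01,  9.75274672e-01],
       [-9.92556130e-04,  9.75274168e-01, -2.20996182e-01],
       [-9.99999470e-01, -1.02823157e-03, -4.63903412e-05]]), 'wrist_force': array([ 0.6411539 ,  0.83017534, -0.19232342]), 'wrist_torque': array([0.016152  , 0.05116386, 0.04680152]), 'opening': 1.000394647326564}
-18.8
scene {'vfov': 55.63621716898325, 'cx': 257.00790691534263, 'cy': 187.31940053631888, 'distortion': array([-0.05332299,  0.        ,  0.        ,  0.        ,  0.        ]), 'R': array([[-0.50912063, -0.86067015, -0.0065627 ],
       [-0.37250663,  0.22721344, -0.8997849 ],
       [ 0.77590914, -0.45565441, -0.43628439]]), 't': array([291.65609903, 256.09769452, 562.52264764])}
top {'vfov': 54.45114483361645, 'cx': 256.35730409791375, 'cy': 192.02555534001021, 'distortion': array([0.04023118, 0.        , 0.        , 0.        , 0.        ]), 'R': array([[-0.03080176, -0.99950987,  0.00559143],
       [-0.97885577,  0.02903255, -0.20248086],
       [ 0.20221928, -0.01170997, -0.97927026]]), 't': array([  50.53866668,  538.37310414, 1019.62319619])}
```

View pics/scene0.png

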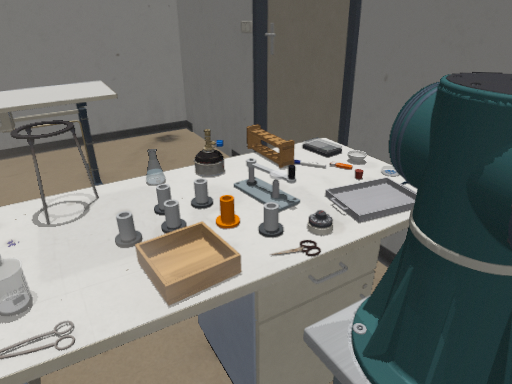

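View pics/top0.png

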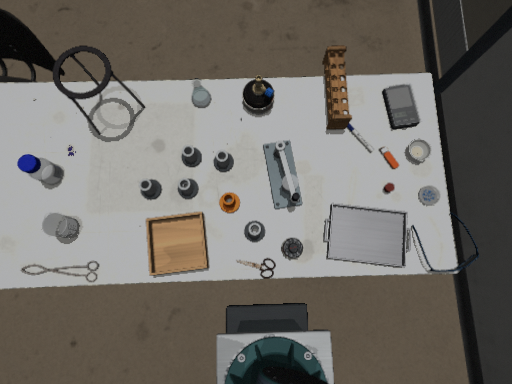

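```bash
cat > h.py <<'E'
import numpy as np, cv2
from rig import env, viewer, workorder
def K(n):
    c=viewer.calibration(n); f=192/np.tan(np.radians(c["vfov"]/2))
    return np.array([[f,0,c["cx"]],[0,f,c["cy"]],[0,0,1.]]),np.array(c["distortion"],float),np.array(c["R"]),np.array(c["t"])
def proj(n,P):
    k,d,R,t=K(n); r,_=cv2.Rodrigues(R)
    return cv2.projectPoints(np.array(P,float).reshape(-1,1,3),r,t,k,d)[0].reshape(-1,2)
def ray(n,uv,z):
    k,d,R,t=K(n); p=cv2.undistortPoints(np.array(uv,float).reshape(-1,1,2),k,d).reshape(-1,2)
    D=np.c_[p,np.ones(len(p))]@R; C=-R.T@t
    s=(z-C[2])/D[:,2]; return C+D*s[:,None]
def snap(n,name):
    im=viewer.snapshot(n)[:,:,::-1].copy(); cv2.imwrite(f"pics/{name}.png",im); return im
def crop(im,x0,y0,x1,y1,s,name):
    c=cv2.resize(im[y0:y1,x0:x1],None,fx=s,fy=s,interpolation=cv2.INTER_CUBIC)
    cv2.imwrite(f"pics/{name}.png",c)
E
python3 - <<'E'
from h import *
t=cv2.imread("pics/top0.png"); s=cv2.imread("pics/scene0.png")
crop(t,130,130,310,280,4,"t0c"); crop(s,100,150,340,270,3,"s0c")
E
```

```text
(no output)
```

View pics/t0c.png

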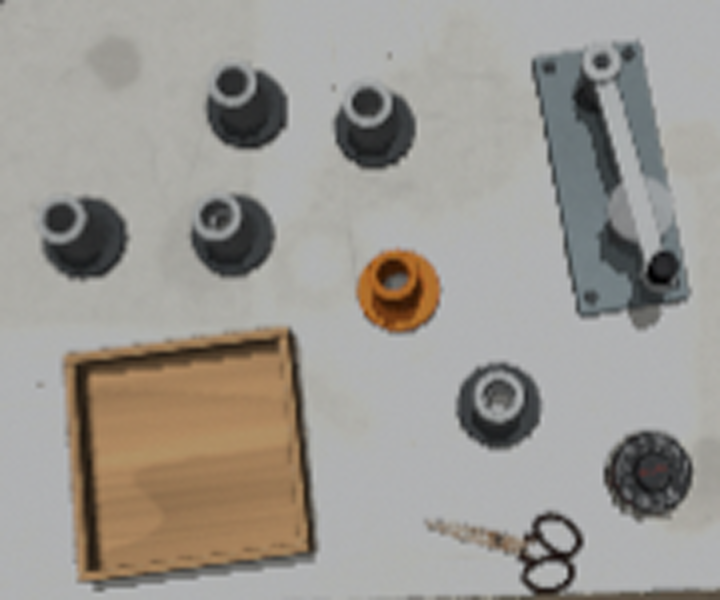

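View pics/s0c.png

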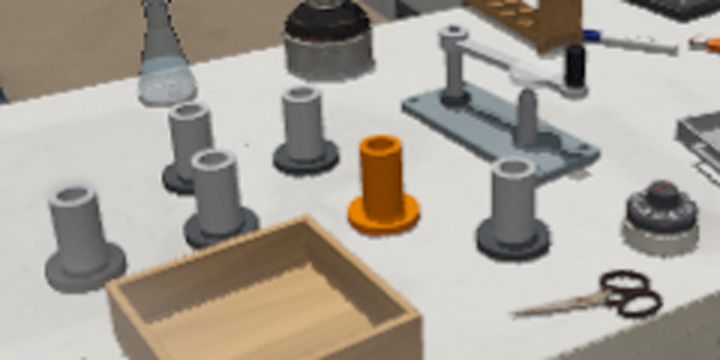

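Run:
```python
from h import *
T=dict(A=(232,87),B=(366,104),C=(217,216),D=(62,218),E=(499,397))
S=dict(A=(190,111),B=(303,95),C=(213,159),D=(75,195),E=(514,167))
ti=cv2.imread("pics/top0.png"); si=cv2.imread("pics/scene0.png")
for k in T:
    u=(130+(T[k][0]+.5)/4-.5,130+(T[k][1]+.5)/4-.5); v=(100+(S[k][0]+.5)/3-.5,150+(S[k][1]+.5)/3-.5)
    a=ray("top",[u],70)[0]; b=ray("scene",[v],70)[0]
    print(k,a.round(1),b.round(1), "foot px top",proj("top",[*a[:2],0]).round(1))
    # flange colours
    m=(a+b)/2
    fl=[[m[0]+25*np.cos(q),m[1]+25*np.sin(q),10] for q in np.arange(0,6.28,.2)]
    for n,im in(("top",ti),("scene",si)):
        p=proj(n,fl).round().astype(int); print(n,np.median(im[p[:,1],p[:,0]],axis=0), end=' ')
    print()
P=dict(hub=(601,62,91),knob=(663,266,117),c1=(534,57,12),c2=(637,42,12),c3=(688,295,12),c4=(583,318,12), timer=(650,473,47),
 b1=(67,355,45),b2=(290,330,45),b3=(314,553,45),b4=(82,580,45))
for k,(x,y,z) in P.items(): print(k,ray("top",[(130+(x+.5)/4-.5,130+(y+.5)/4-.5)],z)[0].round(1))
for k,(x,y,z) in dict(hub=(453,33,91),knob=(576,49,117),pintop=(528,94,62)).items(): print('s',k,ray("scene",[(100+(x+.5)/3-.5,150+(y+.5)/3-.5)],z)[0].round(1))
crop(ti,310,190,430,280,6,"tray0")
```

```text
A [662.6 229.6  70. ] [663.1 229.8  70. ] foot px top [[191.6 158.4]]
top [61.  59.5 56. ] scene [98.5 98.5 97.5] 
B [647. 133.  70.] [642.4 133.   70. ] foot px top [[223.1 162.4]]
top [63.  60.5 58. ] scene [87.5 85.  81. ] 
C [567.  239.7  70. ] [567.5 241.1  70. ] foot px top [[188.1 188.8]]
top [64.  62.5 60. ] scene [91. 88. 85.] 
D [568.8 349.   70. ] [566.3 349.2  70. ] foot px top [[151.8 189.3]]
top [60.5 59.  56. ] scene [102. 103. 102.] 
E [432.1  43.2  70. ] [432.8  44.4  70. ] foot px top [[254.4 231.4]]
top [67.  65.5 62. ] scene [89.5 87.  83. ] 
hub [666.8 -36.6  91. ]
knob [512.4 -70.1 117. ]
c1 [699.1   8.2  12. ]
c2 [708.9 -71.5  12. ]
c3 [ 510. -100.   12.]
c4 [495.  -21.1  12. ]
timer [378.  -61.5  47. ]
b1 [474.4 349.8  45. ]
b2 [487.5 191.5  45. ]
b3 [330.4 174.8  45. ]
b4 [317.6 334.5  45. ]
s hub [655.7 -28.6  91. ]
s knob [511.  -68.3 117. ]
s pintop [554.3 -48.3  62. ]
```

View pics/tray0.png

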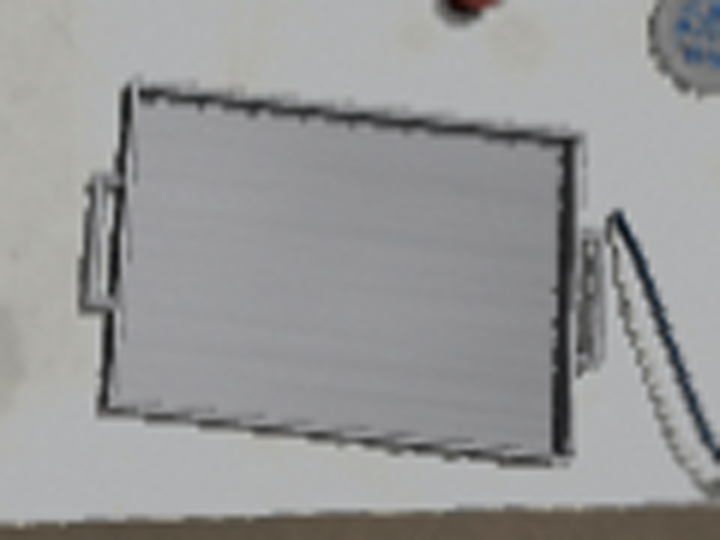

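Run:
```python
from h import *
c=[]
for x,y in((133,87),(578,135),(567,462),(103,411)): c.append(ray("top",[(310+(x+.5)/6-.5,190+(y+.5)/6-.5)],22)[0])
c=np.array(c); print(c.round(1),c.mean(0)); print([np.linalg.norm(c[i]-c[i-1]).round(1) for i in range(4)], np.degrees(np.arctan2(*(c[0]-c[1])[:2])))
for k,p in dict(pen1=(350,128),pen2=(371,151),cap=(389,188),rackbl=(328,128),rackbr=(350,128)).items(): print(k,ray("top",[p],10)[0].round(0))
# arc check points
hx=np.array([667.,-37]);
for a in (0,1,1.4,1.6,1.75):
    d=np.radians(188.3)+a; print(a,hx+158*np.array([np.cos(d),np.sin(d)]))
```

```text
[[ 503.6 -187.2   22. ]
 [ 473.6 -401.5   22. ]
 [ 318.2 -378.4   22. ]
 [ 347.6 -161.5   22. ]] [ 410.74753816 -282.15459268   22.        ]
[np.float64(158.1), np.float64(216.4), np.float64(157.2), np.float64(218.9)] 7.96031877257416
pen1 [ 743. -263.   10.]
pen2 [ 667. -321.   10.]
cap [ 549. -364.   10.]
rackbl [ 745. -195.   10.]
rackbr [ 743. -263.   10.]
0 [510.65492533 -59.80827976]
1 [ 601.71890127 -180.8832101 ]
1.4 [ 662.90288748 -194.94686977]
1.6 [ 694.36375587 -192.61241874]
1.75 [ 717.31091964 -186.77587044]
```

{"name": "arm_command", "arguments": {"increments": [[[245,-280,0,0,0,-1.2,0.5],[245,-280,0,0,0,-1.2,0.5],[245,-280,0,0,0,-1.2,0.5],[245,-280,0,0,0,-1.2,0.5],[245,-280,0,0,0,-1.2,0.5],[245,-280,0,0,0,-1.2,0.5],[245,-280,0,0,0,-1.2,0.5],[245,-280,0,0,0,-1.2,0.5],[245,-280,0,0,0,-1.2,0.5],[245,-280,0,0,0,-1.2,0.5]]], "squeeze": 5}}

```text
time: 0.93
ee_pos: [402.6, 398.2, 213.2]
tool_rot: [[-0.001, 0.991, 0.137], [-0.001, 0.137, -0.991], [-1.0, -0.001, 0.001]]
wrist_force: [-0.3, 0.2, 0.2]
opening: 0.498
```

{"name": "arm_command", "arguments": {"increments": [[[109,-468,0,0,0,-1.5,0.5],[109,-468,0,0,0,-1.5,0.5],[109,-468,0,0,0,-1.5,0.5],[109,-468,0,0,0,-1.5,0.5],[109,-468,0,0,0,-1.5,0.5],[109,-468,0,0,0,-1.5,0.5],[109,-468,0,0,0,-1.5,0.5],[109,-468,0,0,0,-1.5,0.5],[109,-468,0,0,0,-1.5,0.5],[109,-468,0,0,0,-1.5,0.5]]]}}

```text
time: 1.77
ee_pos: [495.6, -5.2, 213.3]
tool_rot: [[-0.001, 0.446, -0.895], [0.001, -0.895, -0.446], [-1.0, -0.001, 0.001]]
wrist_force: [1.0, 0.7, 0.6]
opening: 0.501
```

Run:
```python
from h import *
s=snap("scene","s1"); t=snap("top","t1"); print(env.sense()["ee_pos"],env.sense()["tool_rot"])
```

```text
[496.63071787  -7.49674007 213.31158718] [[-6.08987136e-04  4.42917315e-01 -8.96562257e-01]
 [-2.67594302e-05 -8.96562430e-01 -4.42917382e-01]
 [-9.99999814e-01 -2.45739493e-04  5.57847202e-04]]
```

View pics/t1.png

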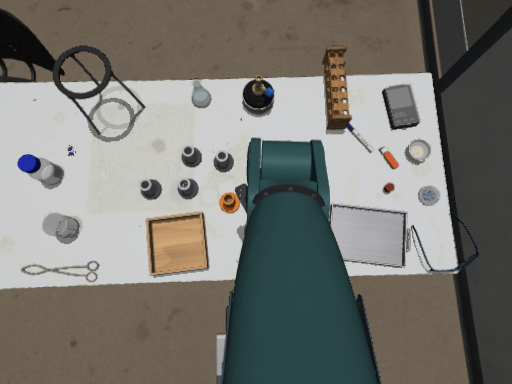

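View pics/s1.png

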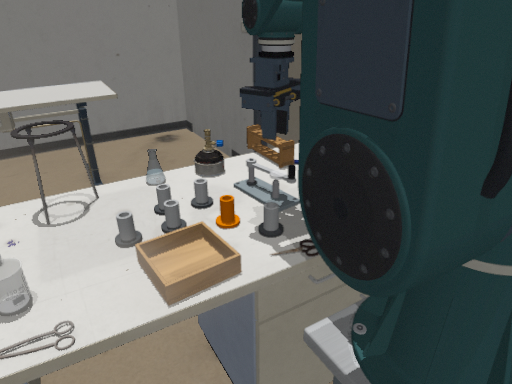

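{"name": "arm_command", "arguments": {"increments": [[[15,-61,-30,0,0,-0.25,0.5],[15,-61,-30,0,0,-0.25,0.5],[15,-61,-30,0,0,-0.25,0.5],[15,-61,-60,0,0,-0.25,0.5],[15,-61,-90,0,0,-0.25,0.5],[15,-61,-110,0,0,-0.25,0.5],[15,-61,-125,0,0,-0.25,0.5],[15,-61,-125,0,0,-0.25,0.5]]]}}

```text
time: 2.53
ee_pos: [509.6, -67.4, 85.6]
tool_rot: [[-0.005, 0.209, -0.978], [0.001, -0.978, -0.209], [-1.0, -0.002, 0.005]]
wrist_force: [-0.6, -0.1, -0.1]
opening: 0.5
```

Run:
```python
from h import *
s=snap("scene","s2"); print(env.sense()["ee_pos"],env.sense()["wrist_force"],env.sense()["tool_rot"][:,1])
crop(s,200,60,380,220,4,"s2c")
```

```text
[510.54020818 -67.64089145  87.24999585] [-0.04238655  0.75341482  1.17830361] [ 0.2089126  -0.97793324 -0.00144896]
```

View pics/s2c.png

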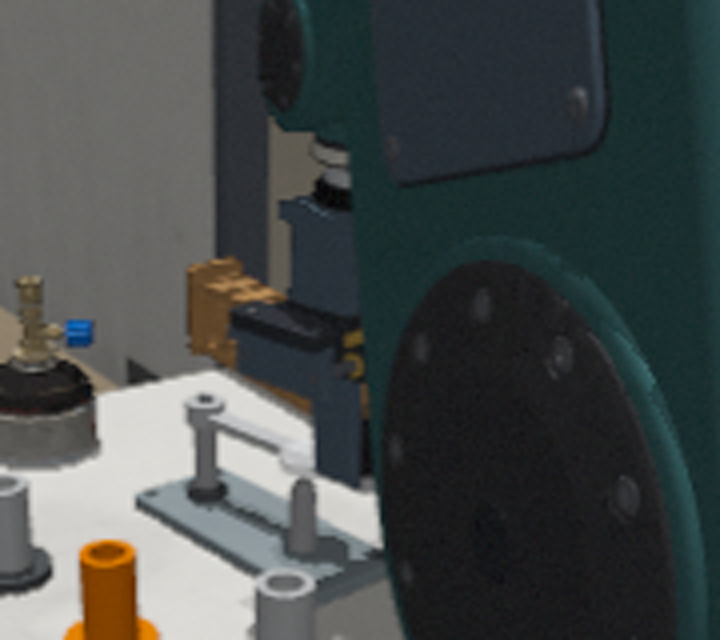

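{"name": "arm_command", "arguments": {"increments": [[[0,0,0,0,0,0,0.0],[0,0,0,0,0,0,0.0],[0,0,0,0,0,0,0.0],[0,0,0,0,0,0,0.0],[0,0,0,0,0,0,0.0],[0,0,0,0,0,0,0.0]]], "squeeze": 4}}

```text
time: 3.08
ee_pos: [511.0, -67.7, 88.0]
tool_rot: [[-0.002, 0.209, -0.978], [0.001, -0.978, -0.209], [-1.0, -0.001, 0.002]]
wrist_force: [-0.3, 0.2, 6.2]
opening: 0.22
```

Run:
```python
import numpy as np
h=np.array([667.,-37]);p=np.array([511,-67.7])
v=p-h; o=p
for k in range(1,15):
    a=np.radians(5.5*k);R=np.array([[np.cos(a),-np.sin(a)],[np.sin(a),np.cos(a)]])
    q=h+R@v; print(k,(q-p).round(1),a.round(3),q.round(1))
```

```text
1 [  3.7 -14.8] 0.096 [514.7 -82.5]
2 [  8.7 -29.2] 0.192 [519.7 -96.9]
3 [ 15.1 -43. ] 0.288 [ 526.1 -110.7]
4 [ 22.9 -56.2] 0.384 [ 533.9 -123.9]
5 [ 31.8 -68.6] 0.48 [ 542.8 -136.3]
6 [ 41.9 -80. ] 0.576 [ 552.9 -147.7]
7 [ 53.  -90.4] 0.672 [ 564.  -158.1]
8 [ 65.1 -99.8] 0.768 [ 576.1 -167.5]
9 [  78.  -107.9] 0.864 [ 589.  -175.6]
10 [  91.7 -114.7] 0.96 [ 602.7 -182.4]
11 [ 105.9 -120.2] 1.056 [ 616.9 -187.9]
12 [ 120.6 -124.3] 1.152 [ 631.6 -192. ]
13 [ 135.6 -127. ] 1.248 [ 646.6 -194.7]
14 [ 150.8 -128.2] 1.344 [ 661.8 -195.9]
```

{"name": "arm_command", "arguments": {"increments": [[[4,-15,0,0,0,0.096,0.0],[9,-29,0,0,0,0.192,0.0],[15,-43,0,0,0,0.288,0.0],[23,-56,0,0,0,0.384,0.0],[32,-69,0,0,0,0.48,0.0],[42,-80,0,0,0,0.576,0.0],[53,-90,0,0,0,0.672,0.0],[65,-100,0,0,0,0.768,0.0],[78,-108,0,0,0,0.864,0.0],[92,-115,0,0,0,0.96,0.0]]]}}

```text
time: 3.92
ee_pos: [603.3, -183.6, 88.1]
tool_rot: [[-0.002, 0.923, -0.386], [-0.002, -0.386, -0.923], [-1.0, -0.001, 0.003]]
wrist_force: [-1.8, 0.6, 1.2]
opening: 0.217
```

{"name": "arm_command", "arguments": {"increments": [[[14,-5,0,0,0,0.096,0.0],[29,-9,0,0,0,0.192,0.0],[43,-12,0,0,0,0.288,0.0],[43,-12,0,0,0,0.288,0.0],[43,-12,0,0,0,0.288,0.5],[43,-12,0,0,0,0.288,0.5],[43,-12,0,0,0,0.288,0.5],[43,-12,20,0,0,0.288,0.5],[43,-12,60,0,0,0.288,0.5],[43,-12,100,0,0,0.288,0.5]]]}}

```text
time: 4.75
ee_pos: [644.7, -195.1, 188.1]
tool_rot: [[-0.005, 0.994, -0.109], [-0.001, -0.109, -0.994], [-1.0, -0.004, 0.002]]
wrist_force: [1.1, -0.0, 0.4]
opening: 0.499
```

Run:
```python
from h import *
s=snap("scene","s3"); t=snap("top","t3"); print(env.sense()["ee_pos"],env.sense()["wrist_force"],env.sense()["tool_rot"][:,1],env.sense()["time"])
c=np.hstack([cv2.resize(s[130:270,100:340],None,fx=1.6,fy=1.6),cv2.resize(t[120:260,140:380],None,fx=1.6,fy=1.6)])
cv2.imwrite("pics/c3.png",c)
```

```text
[ 648.94731901 -196.49328456  194.93579793] [0.18096437 0.80368628 0.12335563] [ 0.99400685 -0.1090631   0.00745745] 4.85
```

View pics/c3.png

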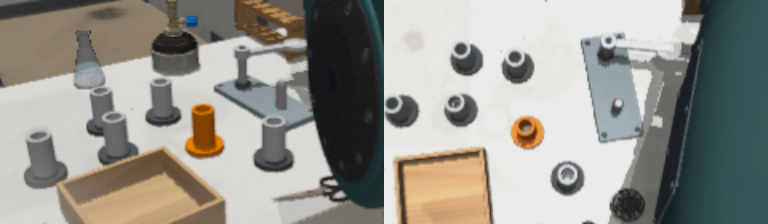

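Run:
```python
from h import *
s=cv2.imread("pics/s3.png"); t=cv2.imread("pics/t3.png")
c=np.hstack([cv2.resize(s[165:225,230:300],None,fx=5.5,fy=5.5,interpolation=cv2.INTER_CUBIC),cv2.resize(t[160:220,255:325],None,fx=5.5,fy=5.5,interpolation=cv2.INTER_CUBIC)])
cv2.imwrite("pics/c3p.png",c)
print(proj("scene",[[558,-52,62],[558,-52,12]]),proj("top",[[558,-52,62],[558,-52,12]]))
```

```text
[[276.04552006 180.21889598]
 [275.75350502 196.51459782]] [[286.17964038 184.40504191]
 [284.78333254 188.10820364]]
```

View pics/c3p.png

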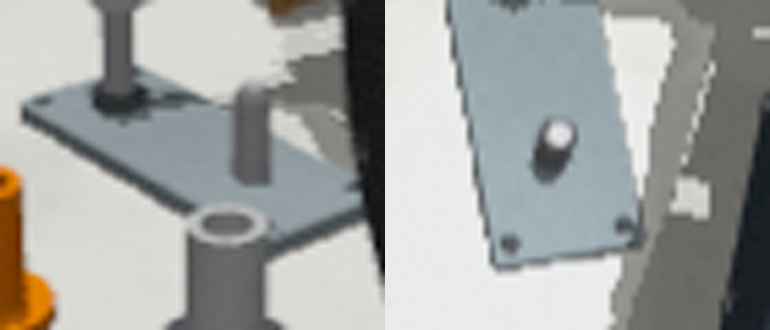

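{"name": "arm_command", "arguments": {"increments": [[[-216,240,0,0,0,0,0.65],[-216,240,0,0,0,0,0.65],[-216,240,0,0,0,0,0.65],[-216,240,0,0,0,0,0.65],[-216,240,0,0,0,0,0.65],[-216,240,-40,0,0,0,0.65],[-216,240,-60,0,0,0,0.65],[-216,240,-80,0,0,0,0.65],[-216,240,-80,0,0,0,0.65],[-216,240,-80,0,0,0,0.65]]]}}

```text
time: 5.68
ee_pos: [429.0, 44.6, 112.5]
tool_rot: [[0.002, 0.994, -0.108], [-0.006, -0.108, -0.994], [-1.0, 0.003, 0.005]]
wrist_force: [-0.1, -0.1, 0.2]
opening: 0.65
```

Run:
```python
from h import *
s=snap("scene","s4"); print(env.sense()["ee_pos"],env.sense()["wrist_force"],env.sense()["tool_rot"][:,1],env.sense()["time"])
crop(s,150,100,350,260,4,"s4c")
```

```text
[431.4216027   43.92489048 114.19493747] [0.46904698 0.46913174 0.82373096] [ 0.99409701 -0.1083664   0.00527886] 5.7333
```

View pics/s4c.png

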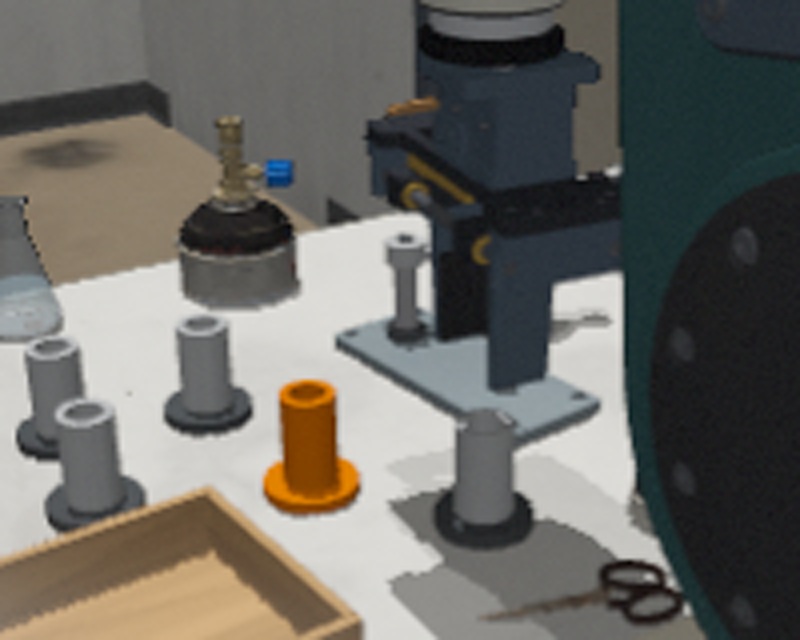

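{"name": "arm_command", "arguments": {"increments": [[[1,0,-30,0,0,0,0.65],[1,0,-60,0,0,0,0.65],[1,0,-75,0,0,0,0.65],[1,0,-75,0,0,0,0.65],[1,0,-75,0,0,0,0.65],[1,0,-75,0,0,0,0.2],[1,0,-75,0,0,0,0.2],[1,0,-75,0,0,0,0.2],[1,0,-75,0,0,0,0.2],[1,0,-75,0,0,0,0.2]]], "squeeze": 15}}

```text
time: 6.57
ee_pos: [433.3, 43.9, 40.0]
tool_rot: [[0.007, 0.994, -0.108], [-0.005, -0.108, -0.994], [-1.0, 0.007, 0.005]]
wrist_force: [-0.7, -2.5, 9.6]
opening: 0.395
```

{"name": "arm_command", "arguments": {"increments": [[[0,0,30,0,0,0,0.2],[0,0,60,0,0,0,0.2],[25,-20,90,0,0,0,0.2],[55,-40,95,0,0,0,0.2],[85,-65,95,0,0,0,0.2],[125,-96,95,0,0,0,0.2],[125,-96,95,0,0,0,0.2],[125,-96,95,0,0,0,0.2],[125,-96,95,0,0,0,0.2],[125,-96,95,0,0,0,0.2]]]}}

```text
time: 7.4
ee_pos: [557.1, -51.6, 134.6]
tool_rot: [[0.005, 0.994, -0.108], [-0.005, -0.108, -0.994], [-1.0, 0.006, 0.005]]
wrist_force: [0.7, 0.3, -1.6]
opening: 0.398
```

Run:
```python
from h import *
s=snap("scene","s5"); S=env.sense();print(S["ee_pos"],S["wrist_force"],S["tool_rot"],S["time"],S["opening"])
crop(s,200,100,340,220,5,"s5c")
e=S["ee_pos"]; print(proj("scene",[[e[0],e[1],e[2]-40],[558.5,-52,62]]))
```

```text
[557.20061325 -51.42643289 134.77999424] [-0.66889691  0.67049533 -2.68273191] [[ 0.0055969   0.99416704 -0.10770592]
 [-0.00531086 -0.10767654 -0.9941718 ]
 [-0.99997023  0.00613629  0.00467723]] 7.45 0.39789995349919977
[[276.22681728 169.28585837]
 [275.94478756 180.15338898]]
```

View pics/s5c.png

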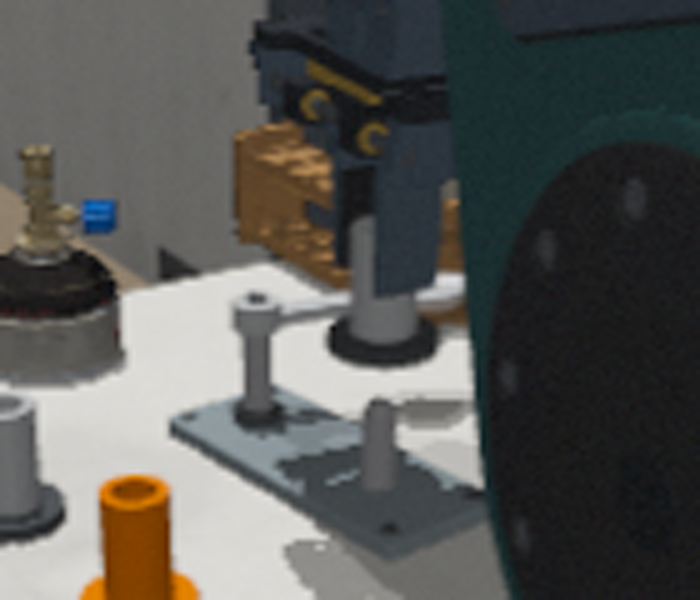

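{"name": "arm_command", "arguments": {"increments": [[[1,-1,-20,0,0,0,0.2],[1,-1,-30,0,0,0,0.2],[1,-1,-38,0,0,0,0.2],[1,-1,-44,0,0,0,0.2],[1,-1,-50,0,0,0,0.2],[1,-1,-55,0,0,0,0.2],[1,-1,-55,0,0,0,0.2],[1,-1,-55,0,0,0,0.2]]], "squeeze": 8}}

```text
time: 8.12
ee_pos: [558.2, -52.4, 79.7]
tool_rot: [[0.005, 0.994, -0.108], [-0.005, -0.108, -0.994], [-1.0, 0.006, 0.005]]
wrist_force: [-0.0, -1.0, -1.9]
opening: 0.404
```

{"name": "arm_command", "arguments": {"increments": [[[0,0,-2,0,0,0,0.2],[0,0,-4,0,0,0,0.2],[0,0,-6,0,0,0,0.2],[0,0,-8,0,0,0,0.2],[0,0,-10,0,0,0,0.2],[0,0,-12,0,0,0,0.2],[0,0,-14,0,0,0,0.2],[0,0,-14,0,0,0,0.2]]]}}

```text
time: 8.78
ee_pos: [559.3, -52.6, 66.3]
tool_rot: [[0.007, 0.994, -0.108], [-0.006, -0.108, -0.994], [-1.0, 0.008, 0.005]]
wrist_force: [1.3, 0.1, 7.5]
opening: 0.399
```

Run:
```python
from h import *
s=snap("scene","s6"); S=env.sense();print(S["ee_pos"],S["wrist_force"],S["time"],S["opening"])
crop(s,200,100,340,220,5,"s6c")
```

```text
[559.17696237 -52.57557251  66.3495952 ] [1.9524115  1.0149957  7.08567615] 8.8333 0.39918129238652544
```

View pics/s6c.png

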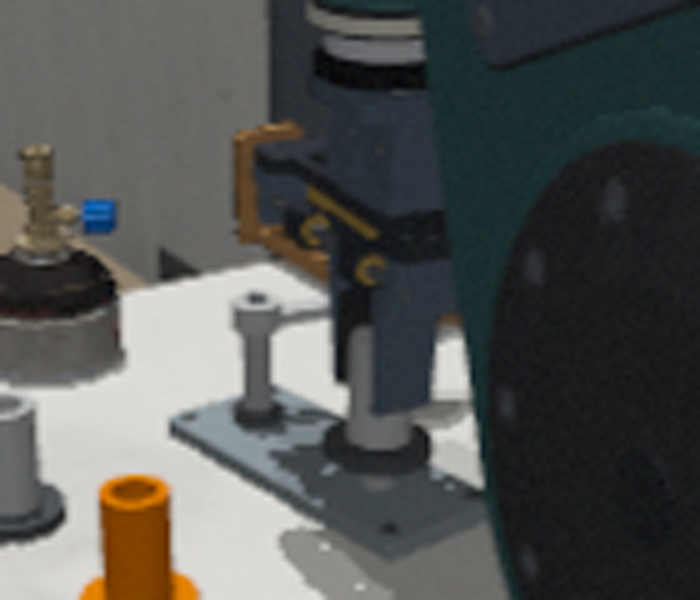

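{"name": "arm_command", "arguments": {"increments": [[[0,0,0,0,0,0,0.55],[0,0,0,0,0,0,0.55],[0,0,0,0,0,0,0.55],[0,0,0,0,0,0,0.55]]]}}

```text
time: 9.17
ee_pos: [559.0, -52.5, 66.2]
tool_rot: [[0.007, 0.994, -0.108], [-0.006, -0.108, -0.994], [-1.0, 0.007, 0.005]]
wrist_force: [0.5, 0.4, -1.1]
opening: 0.546
```

Run:
```python
from h import *
s=snap("scene","s7"); S=env.sense();print(S["ee_pos"],S["wrist_force"],S["time"],S["opening"])
crop(s,230,140,300,210,8,"s7c")
for fz in (12,32.6):
  print(fz,proj("scene",[[558.5,-52,fz],[558.5,-52,fz+10],[558.5,-52,fz+70],[558.5-31*.77,-52+31*.45,fz]]));
```

```text
[558.99647249 -52.54811542  66.21708412] [ 0.14755316  0.03386651 -0.40625148] 9.2167 0.5492979613412333
12 [[275.65506719 196.444294  ]
 [275.71232559 193.24253364]
 [276.06308733 173.43552281]
 [276.17674374 201.10795131]]
32.6 [[275.77339281 189.81817306]
 [275.83135658 186.55857689]
 [276.18638534 166.39205483]
 [276.30334889 194.35711603]]
```

View pics/s7c.png

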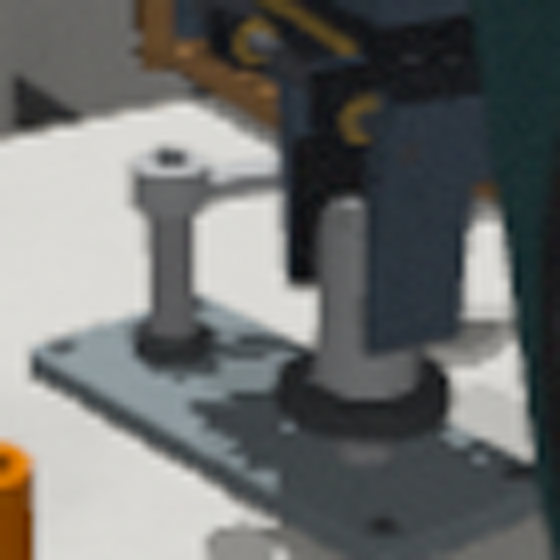

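{"name": "arm_command", "arguments": {"increments": [[[0,0,6,0,0,0,0.55],[0,0,6,0,0,0,0.2],[0,0,6,0,0,0,0.2],[0,0,6,0,0,0,0.2],[0,0,6,0,0,0,0.2],[0,0,25,0,0,0,0.2],[0,0,50,0,0,0,0.2],[0,0,80,0,0,0,0.2],[0,0,85,0,0,0,0.2],[0,0,85,0,0,0,0.2]]], "squeeze": 15}}

```text
time: 10.05
ee_pos: [560.0, -52.7, 152.8]
tool_rot: [[0.01, 0.994, -0.108], [-0.006, -0.108, -0.994], [-1.0, 0.01, 0.005]]
wrist_force: [0.4, 0.5, -2.8]
opening: 0.395
```

{"name": "arm_command", "arguments": {"increments": [[[-127,354,0,0,0,0,0.2],[-127,354,0,0,0,0,0.2],[-127,354,0,0,0,0,0.2],[-127,354,0,0,0,0,0.2],[-127,354,0,0,0,0,0.2],[-127,354,0,0,0,0,0.2],[-127,354,0,0,0,0,0.2],[-127,354,0,0,0,0,0.2],[-127,354,0,0,0,0,0.2],[-127,354,0,0,0,0,0.2]]]}}

```text
time: 10.88
ee_pos: [430.3, 305.9, 151.3]
tool_rot: [[0.009, 0.995, -0.104], [-0.006, -0.104, -0.995], [-1.0, 0.009, 0.005]]
wrist_force: [0.3, -0.3, -2.3]
opening: 0.395
```

Run:
```python
from h import *
s=snap("scene","s8"); t=snap("top","t8");S=env.sense();print(S["ee_pos"],S["wrist_force"],S["time"],S["opening"],S["tool_rot"][:,1])
crop(s,80,120,300,300,3,"s8c");crop(t,120,140,300,280,4,"t8c")
```

```text
[431.50248439 302.05905707 151.11065668] [-0.57965512  0.42636327 -1.99549817] 10.9833 0.39627860883177785 [ 0.99448198 -0.1045492   0.00866392]
```

View pics/s8c.png

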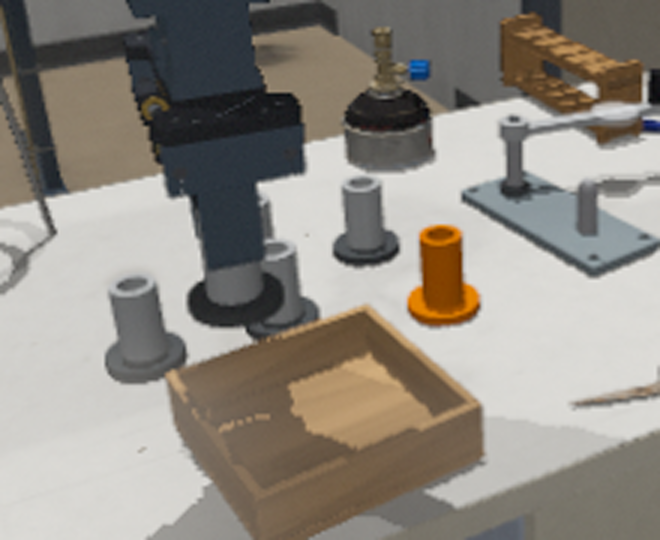

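View pics/t8c.png

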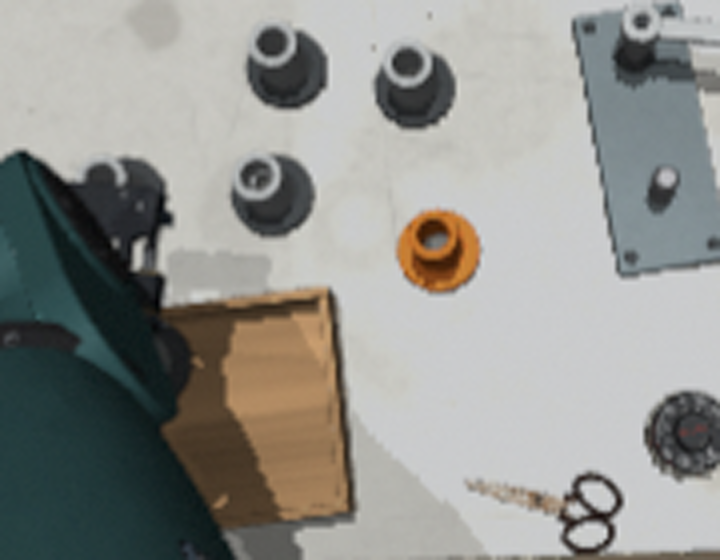

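{"name": "arm_command", "arguments": {"increments": [[[0,-1,-30,0,0,0,0.2],[0,-1,-60,0,0,0,0.2],[0,-1,-80,0,0,0,0.2],[0,-1,-92,0,0,0,0.2],[0,-1,-98,0,0,0,0.2],[0,-1,-101,0,0,0,0.2],[0,-1,-103,0,0,0,0.2],[0,-1,-103,0,0,0,0.2],[0,-1,-103,0,0,0,0.2]]]}}

```text
time: 11.73
ee_pos: [432.2, 301.3, 49.0]
tool_rot: [[0.009, 0.994, -0.105], [-0.006, -0.105, -0.994], [-1.0, 0.01, 0.005]]
wrist_force: [0.0, 0.5, -1.7]
opening: 0.396
```

{"name": "arm_command", "arguments": {"increments": [[[0,0,-1,0,0,0,0.2],[0,0,-2,0,0,0,0.2],[0,0,-2,0,0,0,0.5],[0,0,-2,0,0,0,0.5],[0,0,-2,0,0,0,0.5],[0,0,0,0,0,0,0.5],[0,0,30,0,0,0,0.5],[0,0,65,0,0,0,0.5],[0,0,100,0,0,0,0.5],[0,0,100,0,0,0,0.5]]]}}

```text
time: 12.57
ee_pos: [434.9, 303.0, 155.1]
tool_rot: [[0.016, 0.994, -0.105], [-0.002, -0.105, -0.994], [-1.0, 0.016, 0.0]]
wrist_force: [1.8, 0.9, 1.6]
opening: 0.498
```

Run:
```python
from h import *
s=snap("scene","s9"); S=env.sense();print(S["ee_pos"],S["wrist_force"],S["time"],S["opening"],S["tool_rot"][:,1])
crop(s,80,120,300,300,3,"s9c")
```

```text
[433.99254136 302.47548406 152.56094071] [-0.29180566 -0.18105405 -0.75363911] 12.6167 0.5000384598173458 [ 0.99439151 -0.10473597  0.01469349]
```

View pics/s9c.png

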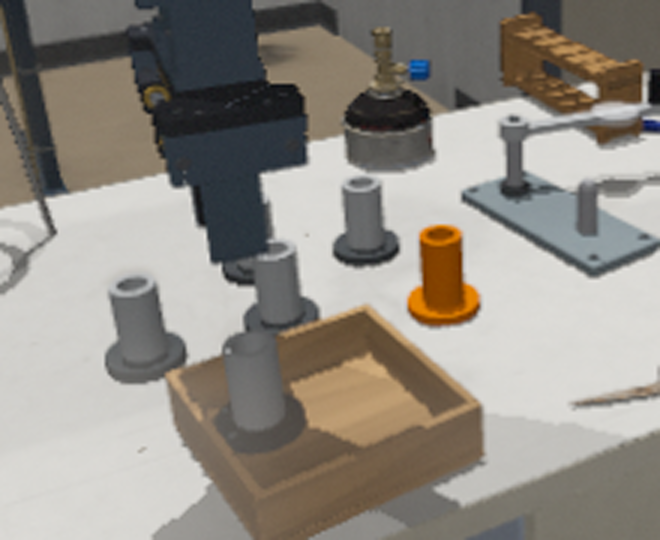

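{"name": "arm_command", "arguments": {"increments": [[[40,-18,0,0,0.015,0,0.65],[80,-37,0,0,0.015,0,0.65],[115,-53,-10,0,0.015,0,0.65],[133,-62,-25,0,0.015,0,0.65],[133,-62,-40,0,0.015,0,0.65],[133,-62,-40,0,0.015,0,0.65],[133,-62,-40,0,0.015,0,0.65]]]}}

```text
time: 13.2
ee_pos: [565.8, 240.0, 111.2]
tool_rot: [[-0.003, 0.994, -0.105], [-0.004, -0.105, -0.994], [-1.0, -0.003, 0.004]]
wrist_force: [0.9, -0.2, -0.8]
opening: 0.651
```

Run:
```python
from h import *
s=snap("scene","s10");t=snap("top","t10"); S=env.sense();print(S["ee_pos"],S["wrist_force"],S["time"],S["opening"],S["tool_rot"])
crop(s,80,120,300,300,3,"s10c")
crop(t,130,130,310,280,4,"t10c")
```

```text
[566.43896101 240.81963089 112.87499123] [0.19356245 0.79016045 0.68927214] 13.3 0.6528923830292902 [[-8.23194503e-04  9.94554318e-01 -1.04216274e-01]
 [-3.10719626e-03 -1.04218350e-01 -9.94549587e-01]
 [-9.99994834e-01 -4.94887336e-04  3.17606742e-03]]
```

View pics/s10c.png

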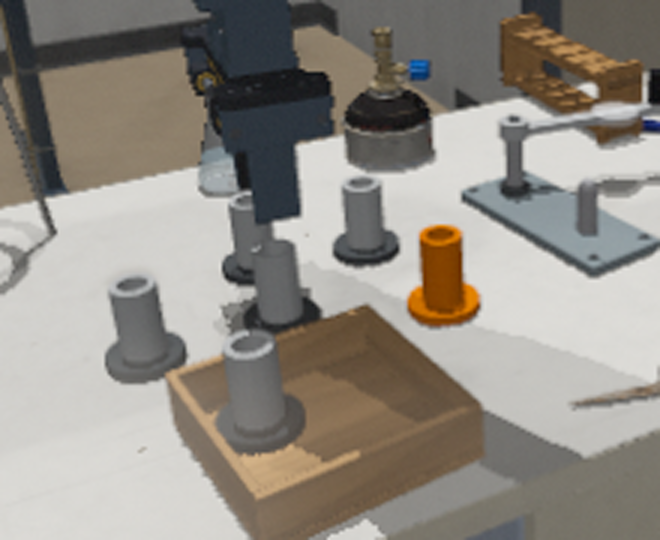

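View pics/t10c.png

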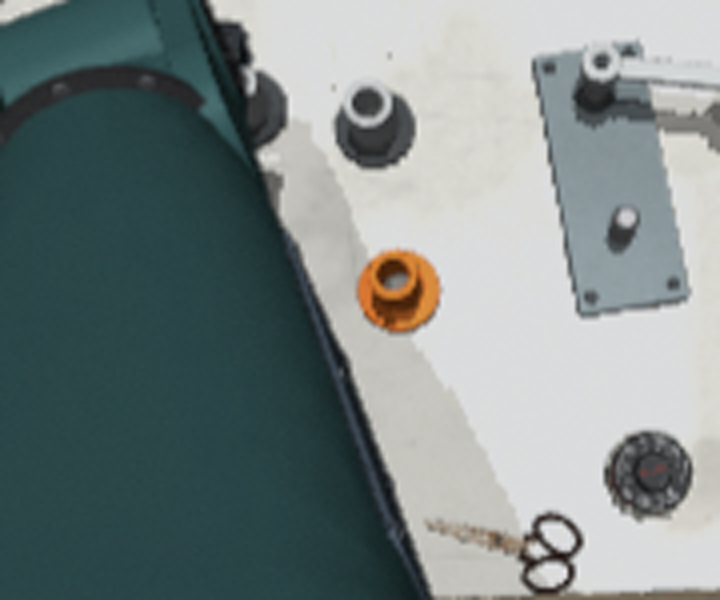

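{"name": "arm_command", "arguments": {"increments": [[[1,0,-30,0,0,0,0.65],[1,0,-60,0,0,0,0.65],[1,0,-73,0,0,0,0.65],[1,0,-73,0,0,0,0.65],[1,0,-73,0,0,0,0.65],[1,0,-73,0,0,0,0.2],[1,0,-73,0,0,0,0.2],[1,0,-73,0,0,0,0.2],[1,0,-73,0,0,0,0.2],[1,0,-73,0,0,0,0.2]]], "squeeze": 15}}

```text
time: 14.13
ee_pos: [568.0, 241.0, 40.7]
tool_rot: [[0.0, 0.995, -0.104], [-0.003, -0.104, -0.995], [-1.0, 0.001, 0.003]]
wrist_force: [-1.7, -0.3, 8.6]
opening: 0.381
```

{"name": "arm_command", "arguments": {"increments": [[[0,0,35,0,0,0,0.2],[0,0,70,0,0,0,0.2],[0,-20,105,0,0,0,0.2],[-2,-60,110,0,0,0,0.2],[-4,-100,110,0,0,0,0.2],[-6,-140,110,0,0,0,0.2],[-8,-180,110,0,0,0,0.2],[-9,-220,110,0,0,0,0.2],[-9,-260,110,0,0,0,0.2],[-9,-293,110,0,0,0,0.2]]]}}

```text
time: 14.97
ee_pos: [558.4, -54.4, 151.0]
tool_rot: [[0.0, 0.995, -0.105], [-0.003, -0.105, -0.995], [-1.0, 0.001, 0.003]]
wrist_force: [0.8, -0.3, -1.2]
opening: 0.377
```

Run:
```python
from h import *
s=snap("scene","s11"); S=env.sense();print(S["ee_pos"],S["wrist_force"],S["time"],S["opening"],S["tool_rot"])
s=snap("scene","s11"); S=env.sense();print(S["ee_pos"])
crop(s,200,100,340,220,5,"s11c")
```

```text
[558.74512871 -58.08837455 151.05677448] [-0.12033339 -2.12391484 -1.05859893] 15.0167 0.3826703912993483 [[ 8.01652502e-04  9.94373731e-01 -1.05925633e-01]
 [-3.77721888e-03 -1.05921901e-01 -9.94367278e-01]
 [-9.99992545e-01  1.19724132e-03  3.67105468e-03]]
[558.84375538 -55.74008445 151.01188544]
```

View pics/s11c.png

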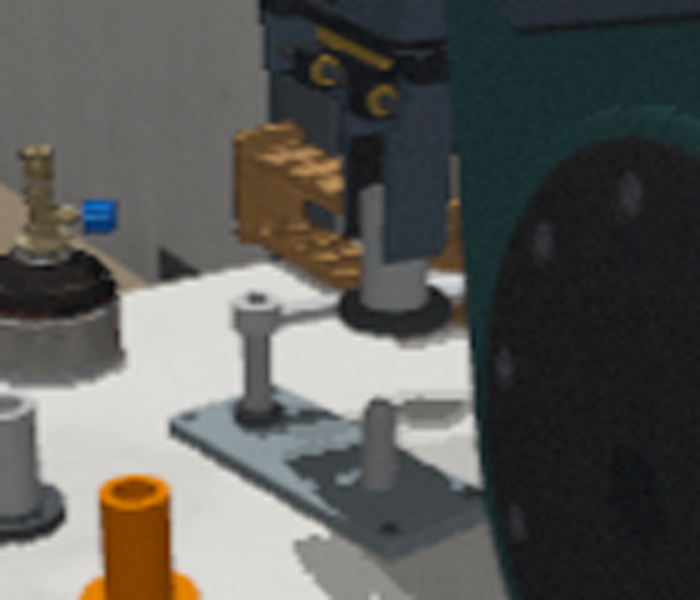

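{"name": "arm_command", "arguments": {"increments": [[[0,4,-15,0,0,0,0.2],[0,4,-20,0,0,0,0.2],[0,4,-20,0,0,0,0.2],[0,4,-20,0,0,0,0.2]]]}}

```text
time: 15.4
ee_pos: [558.6, -51.2, 130.9]
tool_rot: [[-0.0, 0.994, -0.107], [-0.003, -0.107, -0.994], [-1.0, 0.0, 0.003]]
wrist_force: [-0.0, -0.1, -1.6]
opening: 0.383
```

Run:
```python
from h import *
s=snap("scene","s12"); S=env.sense();print(S["ee_pos"],S["wrist_force"],S["time"],S["opening"])
crop(s,240,140,310,210,8,"s12c")
e=S["ee_pos"]; print(proj("scene",[[e[0],e[1],e[2]-40.5],[558.5,-52,62]]))
```

```text
[558.85662845 -51.19171911 131.17922877] [ 0.39921851 -0.31760101 -1.59588599] 15.45 0.37875208860566995
[[275.79107137 170.50065103]
 [275.94478756 180.15338898]]
```

View pics/s12c.png

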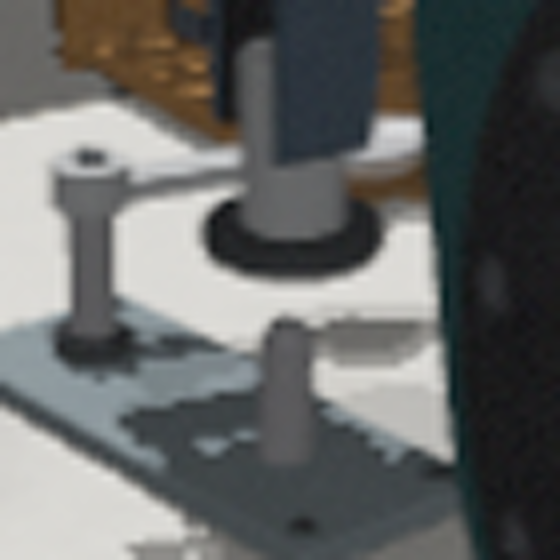

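{"name": "arm_command", "arguments": {"increments": [[[0,1,-15,0,0,0,0.2],[0,1,-28,0,0,0,0.2],[0,1,-36,0,0,0,0.2],[0,1,-42,0,0,0,0.2],[0,1,-46,0,0,0,0.2],[0,1,-50,0,0,0,0.2],[0,1,-50,0,0,0,0.2]]], "squeeze": 8}}

```text
time: 16.03
ee_pos: [558.7, -50.2, 80.6]
tool_rot: [[-0.0, 0.994, -0.107], [-0.003, -0.107, -0.994], [-1.0, 0.0, 0.003]]
wrist_force: [0.4, 1.3, -2.0]
opening: 0.382
```

{"name": "arm_command", "arguments": {"increments": [[[0,0,-2,0,0,0,0.2],[0,0,-4,0,0,0,0.2],[0,0,-6,0,0,0,0.2],[0,0,-8,0,0,0,0.2],[0,0,-10,0,0,0,0.2],[0,0,-12,0,0,0,0.2],[0,0,-14,0,0,0,0.2],[0,0,-14,0,0,0,0.2]]]}}

```text
time: 16.7
ee_pos: [559.7, -50.3, 67.3]
tool_rot: [[0.002, 0.994, -0.107], [-0.003, -0.107, -0.994], [-1.0, 0.002, 0.003]]
wrist_force: [0.4, 0.5, 6.4]
opening: 0.375
```

{"name": "arm_command", "arguments": {"increments": [[[0,0,0,0,0,0,0.55],[0,0,0,0,0,0,0.55],[0,0,0,0,0,0,0.55],[0,0,0,0,0,0,0.55],[0,0,5,0,0,0,0.55],[0,0,5,0,0,0,0.55]]]}}

```text
time: 17.2
ee_pos: [559.9, -50.4, 72.9]
tool_rot: [[0.002, 0.994, -0.107], [-0.003, -0.107, -0.994], [-1.0, 0.002, 0.003]]
wrist_force: [-0.0, -0.2, -0.2]
opening: 0.549
```

Run:
```python
from h import *
s=snap("scene","s13"); S=env.sense();print(S["ee_pos"],S["wrist_force"],S["time"],S["opening"])
crop(s,230,140,300,210,8,"s13c")
```

```text
[559.94089505 -50.36098923  72.74877667] [-0.12581672 -0.27509988 -1.3917424 ] 17.25 0.553130725864589
```

View pics/s13c.png

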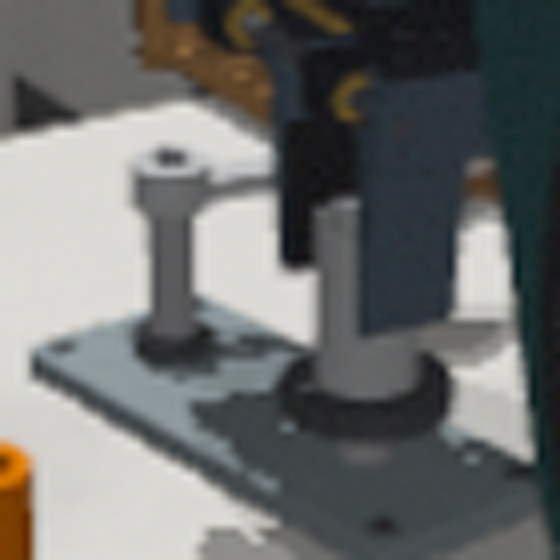

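{"name": "arm_command", "arguments": {"increments": [[[0,0,0,0,0,0,0.2],[0,0,0,0,0,0,0.2],[0,0,0,0,0,0,0.2],[0,0,0,0,0,0,0.2],[0,0,25,0,0,0,0.2],[0,0,50,0,0,0,0.2],[0,0,80,0,0,0,0.2],[0,0,85,0,0,0,0.2],[0,0,85,0,0,0,0.2]]], "squeeze": 15}}

```text
time: 18.0
ee_pos: [561.1, -50.5, 159.5]
tool_rot: [[0.006, 0.994, -0.107], [-0.004, -0.107, -0.994], [-1.0, 0.006, 0.003]]
wrist_force: [0.0, -0.9, -0.7]
opening: 0.378
```

{"name": "arm_command", "arguments": {"increments": [[[-120,282,0,0,0,0,0.2],[-120,282,0,0,0,0,0.2],[-120,282,0,0,0,0,0.2],[-120,282,0,0,0,0,0.2],[-120,282,0,0,0,0,0.2],[-120,282,0,0,0,0,0.2],[-120,282,0,0,0,0,0.2],[-120,282,0,0,0,0,0.2],[-120,282,0,0,0,0,0.2],[-120,282,0,0,0,0,0.2]]]}}

```text
time: 18.83
ee_pos: [440.1, 231.7, 158.2]
tool_rot: [[0.004, 0.994, -0.105], [-0.005, -0.105, -0.994], [-1.0, 0.004, 0.004]]
wrist_force: [0.2, -0.5, -1.7]
opening: 0.38
```

Run:
```python
from h import *
s=snap("scene","s14"); S=env.sense();print(S["ee_pos"],S["wrist_force"],S["time"],S["opening"],S["tool_rot"][:,0])
crop(s,80,120,300,300,3,"s14c")
```

```text
[440.53769141 231.09455882 158.40170402] [ 0.59613309 -0.43305218 -1.41654458] 18.8833 0.37737544146221513 [ 0.00426241 -0.00454066 -0.99998061]
```

View pics/s14c.png

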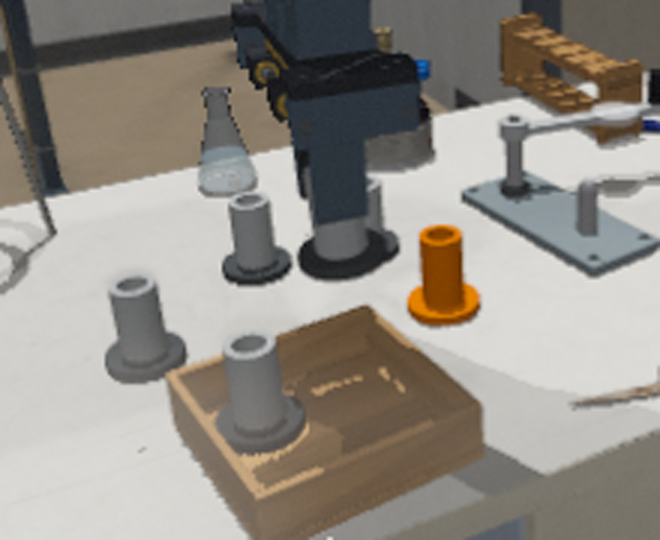

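{"name": "arm_command", "arguments": {"increments": [[[-1,0,-35,0,0,0,0.2],[-1,0,-65,0,0,0,0.2],[-1,0,-88,0,0,0,0.2],[-1,0,-100,0,0,0,0.2],[-1,0,-106,0,0,0,0.2],[-1,0,-109,0,0,0,0.2],[-1,0,-111,0,0,0,0.2],[-1,0,-111,0,0,0,0.2]]]}}

```text
time: 19.55
ee_pos: [440.4, 230.6, 46.9]
tool_rot: [[0.005, 0.994, -0.108], [-0.004, -0.108, -0.994], [-1.0, 0.005, 0.003]]
wrist_force: [-1.4, 7.9, 1.6]
opening: 0.378
```

{"name": "arm_command", "arguments": {"increments": [[[0,0,0,0,0,0,0.2],[0,0,0,0,0,0,0.5],[0,0,0,0,0,0,0.5],[0,0,0,0,0,0,0.5],[0,0,0,0,0,0,0.5],[0,0,30,0,0,0,0.5],[0,0,65,0,0,0,0.5],[0,0,100,0,0,0,0.5],[0,0,100,0,0,0,0.5]]]}}

```text
time: 20.3
ee_pos: [443.3, 231.7, 152.6]
tool_rot: [[0.012, 0.994, -0.109], [-0.0, -0.109, -0.994], [-1.0, 0.012, -0.001]]
wrist_force: [1.4, 1.2, 1.1]
opening: 0.5
```

Run:
```python
from h import *
s=snap("scene","s15"); S=env.sense();print(S["ee_pos"],S["wrist_force"],S["time"],S["opening"],S["tool_rot"][:,0])
crop(s,80,120,300,300,3,"s15c")
```

```text
[442.33717767 231.19953615 150.04015328] [ 0.454709   -0.06821216 -0.72714465] 20.35 0.5011839848893728 [ 0.00991696 -0.00127304 -0.99995002]
```

View pics/s15c.png

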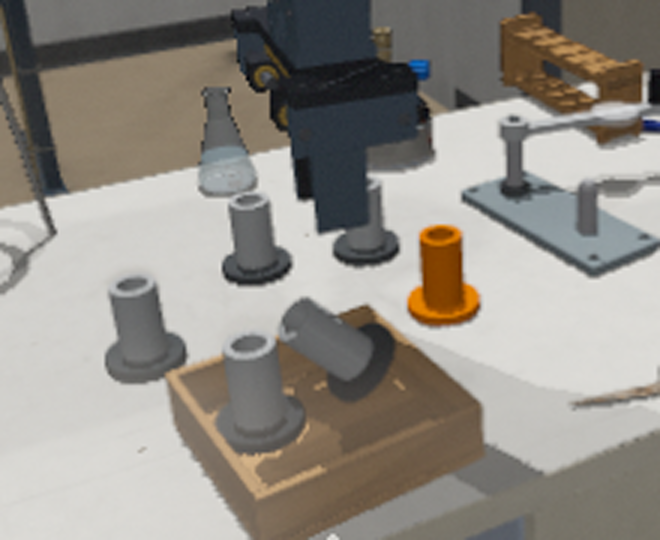

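{"name": "arm_command", "arguments": {"increments": [[[0,0,40,0,0.01,0,0.6],[100,-350,60,0,0.01,0,0.6],[100,-350,60,0,0.01,0,0.6],[100,-350,60,0,0.01,0,0.6],[100,-350,60,0,0.01,0,0.6],[100,-350,60,0,0.01,0,0.6],[100,-350,60,0,0.01,0,0.6],[100,-350,60,0,0.01,0,0.6],[100,-350,60,0,0.01,0,0.6],[100,-350,60,0,0.01,0,0.6]]]}}

```text
time: 21.18
ee_pos: [542.2, -121.9, 209.0]
tool_rot: [[-0.001, 0.994, -0.11], [-0.001, -0.11, -0.994], [-1.0, -0.001, 0.001]]
wrist_force: [-0.2, 0.2, -0.3]
opening: 0.599
```

Run:
```python
from h import *
s=snap("scene","s16");t=snap("top","t16"); S=env.sense();print(S["ee_pos"],S["wrist_force"],S["time"],S["opening"],S["tool_rot"][:,0])
crop(s,130,200,250,300,6,"s16c");crop(t,120,180,240,280,6,"t16c")
```

```text
[ 542.91390326 -122.60230287  209.13526965] [-0.76882128  0.19821048  0.05822875] 21.2833 0.5962754287555796 [-5.01409529e-04 -1.61357527e-03 -9.99998572e-01]
```

View pics/s16c.png

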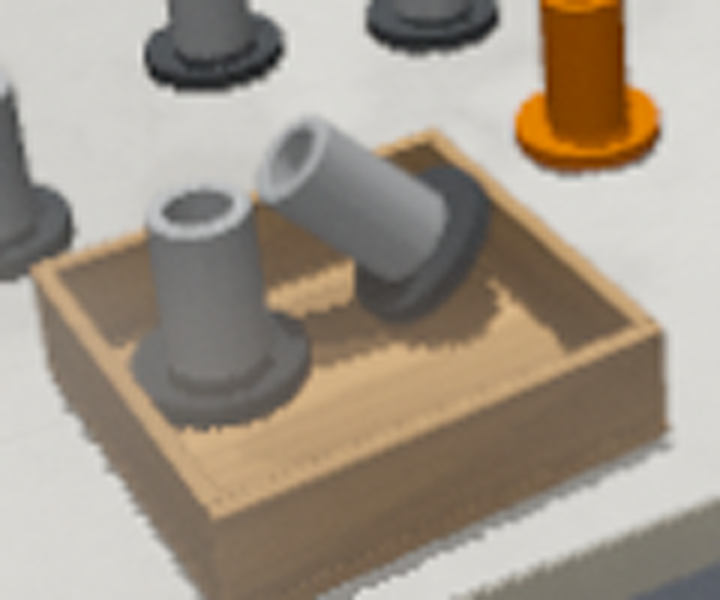

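View pics/t16c.png

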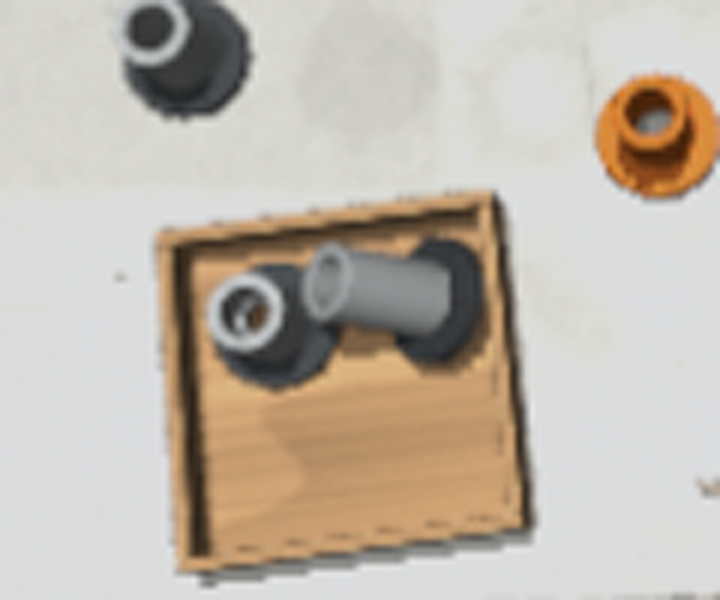

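Run:
```python
from h import *
P=lambda x,y:(120+(x+.5)/6-.5,180+(y+.5)/6-.5)
Q=lambda x,y:(130+(x+.5)/6-.5,200+(y+.5)/6-.5)
c=np.array([ray("top",[P(*p)],45)[0] for p in((160,233),(492,193),(530,527),(182,572))]);print(c.round(1),c.mean(0).round(1))
c2=np.array([ray("scene",[Q(*p)],45)[0] for p in((36,265),(432,133),(662,330),(212,515))]);print(c2.round(1),c2.mean(0).round(1))
print("E",ray("top",[P(246,313)],77)[0],ray("scene",[Q(201,211)],77)[0])
def tri(u,v):
    A=[];b=[]
    for n,p in(("top",u),("scene",v)):
        k,d,R,t=K(n);q=cv2.undistortPoints(np.array([[p]],float),k,d)[0,0]
        D=R.T@np.r_[q,1];D/=np.linalg.norm(D);C=-R.T@t;M=np.eye(3)-np.outer(D,D);A.append(M);b.append(M@C)
    x=np.linalg.lstsq(np.vstack(A),np.hstack(b),rcond=None)[0]
    return x
a=tri(P(330,282),Q(292,158));b=tri(P(425,299),Q(405,248))
print("rim",a.round(1),"tube base",b.round(1),np.linalg.norm(a-b), "axis",((a-b)/np.linalg.norm(a-b)).round(3))
```

```text
[[474.2 350.1  45. ]
 [488.6 193.   45. ]
 [331.6 175.4  45. ]
 [316.8 335.1  45. ]] [402.8 263.4  45. ]
[[476.8 350.6  45. ]
 [487.7 197.4  45. ]
 [332.3 181.2  45. ]
 [320.2 337.9  45. ]] [404.3 266.8  45. ]
E [431.5527491  300.83082391  77.        ] [430.73233383 302.05395175  77.        ]
rim [445.  263.8  77.7] tube base [440.9 227.9  30.3] 59.60249206848935 axis [0.069 0.602 0.796]
```

{"name": "arm_command", "arguments": {"increments": [[[-99,380,0,0,0,0,0.55],[-99,380,0,0,0,0,0.55],[-99,380,0,0,0,0,0.55],[-99,380,0,0,0,0,0.55],[-99,380,0,0,0,0,0.55],[-99,380,0,0,0,0,0.55],[-99,380,0,0,0,0,0.55],[-99,380,0,0,0,0,0.55],[-99,380,0,0,0,0,0.55],[-99,380,0,0,0,0,0.55]]]}}

```text
time: 22.12
ee_pos: [441.6, 261.1, 208.1]
tool_rot: [[-0.002, 0.994, -0.11], [-0.002, -0.11, -0.994], [-1.0, -0.002, 0.002]]
wrist_force: [0.5, -1.2, 0.9]
opening: 0.548
```

{"name": "arm_command", "arguments": {"increments": [[[0,0,-40,0,0,0,0.55],[0,0,-80,0,0,0,0.55],[0,0,-95,0,0,0,0.55],[0,0,-95,0,0,0,0.55],[0,0,-95,0,0,0,0.55]]]}}

```text
time: 22.53
ee_pos: [440.6, 260.9, 112.2]
tool_rot: [[-0.004, 0.994, -0.11], [-0.003, -0.11, -0.994], [-1.0, -0.004, 0.003]]
wrist_force: [0.7, 1.0, 0.5]
opening: 0.551
```

Run:
```python
from h import *
s=snap("scene","s17"); S=env.sense();print(S["ee_pos"],S["wrist_force"],S["time"],S["opening"],S["tool_rot"][:,:2])
crop(s,120,140,260,260,5,"s17c")
```

```text
[441.54269928 261.28490487 113.44613006] [-0.02659429  0.59995755  1.02754529] 22.5833 0.5492080655421229 [[-0.00199376  0.99395036]
 [-0.0018015  -0.10981578]
 [-0.99999639 -0.00178387]]
```

View pics/s17c.png

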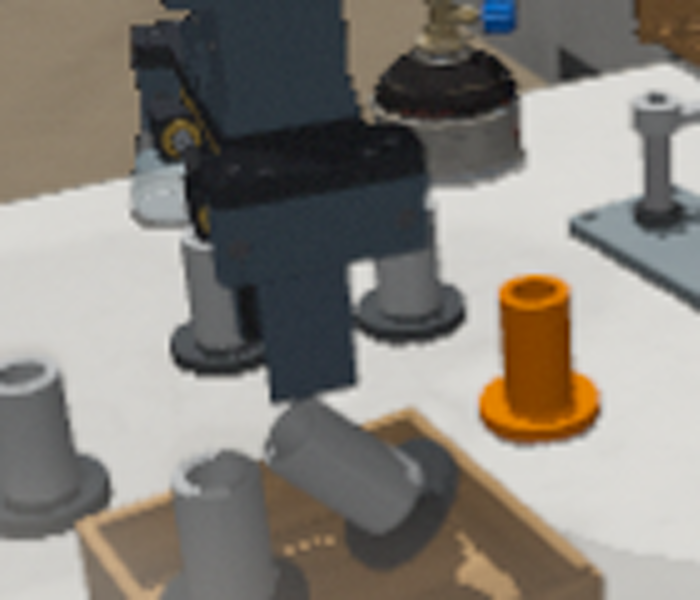

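{"name": "arm_command", "arguments": {"increments": [[[2,-4,-20,0,0,0,0.55],[2,-4,-40,0,0,0,0.55],[2,-4,-52,0,0,0,0.55],[2,-4,-62,0,0,0,0.55],[2,-4,-62,0,0,0,0.55],[2,-4,-62,0,0,0,0.2],[2,-4,-62,0,0,0,0.2],[2,-4,-62,0,0,0,0.2],[2,-4,-62,0,0,0,0.2],[2,-4,-62,0,0,0,0.2]]], "squeeze": 10}}

```text
time: 23.42
ee_pos: [444.0, 257.6, 52.1]
tool_rot: [[-0.001, 0.994, -0.11], [-0.001, -0.11, -0.994], [-1.0, -0.001, 0.001]]
wrist_force: [0.8, 0.9, 2.3]
opening: 0.38
```

{"name": "arm_command", "arguments": {"increments": [[[0,0,8,0,0,0,0.2],[0,0,20,0,0,0,0.2],[0,0,40,0,0,0,0.2],[0,0,60,0,0,0,0.2],[0,0,80,0,0,0,0.2],[0,0,100,0,0,0,0.2],[0,0,110,0,0,0,0.2],[0,0,110,0,0,0,0.2]]]}}

```text
time: 24.08
ee_pos: [445.1, 258.2, 164.9]
tool_rot: [[0.003, 0.994, -0.11], [0.001, -0.11, -0.994], [-1.0, 0.003, -0.001]]
wrist_force: [-0.1, 0.3, 0.1]
opening: 0.379
```

Run:
```python
from h import *
s=snap("scene","s18"); S=env.sense();print(S["ee_pos"],S["wrist_force"],S["time"],S["opening"],S["tool_rot"][:,:2])
crop(s,120,140,260,260,5,"s18c")
```

```text
[444.48756922 257.84611005 163.24571638] [ 0.10976417 -0.19430216 -1.97649752] 24.1333 0.37733187205934965 [[ 1.19763452e-03  9.93957952e-01]
 [-1.06583458e-04 -1.09754934e-01]
 [-9.99999277e-01  1.20209728e-03]]
```

View pics/s18c.png

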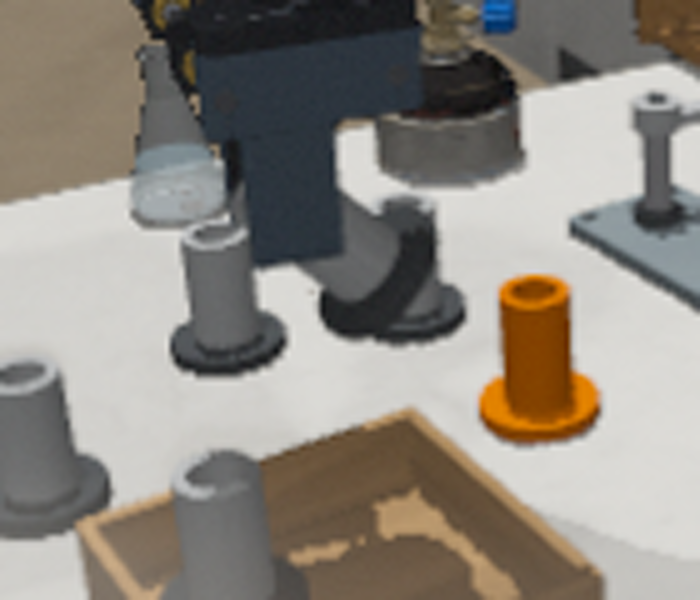

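{"name": "arm_command", "arguments": {"increments": [[[0,-40,0,0.1,-0.011,0,0.2],[0,-80,0,0.2,-0.022,0,0.2],[0,-120,0,0.3,-0.033,0,0.2],[0,-155,0,0.4,-0.044,0,0.2],[0,-190,0,0.5,-0.055,0,0.2],[0,-205,0,0.6,-0.066,0,0.2],[0,-205,0,0.641,-0.071,0,0.2],[0,-205,0,0.641,-0.071,0,0.2],[0,-205,0,0.641,-0.071,0,0.2],[0,-205,0,0.641,-0.071,0,0.2]]]}}

```text
time: 24.97
ee_pos: [443.8, 52.1, 161.9]
tool_rot: [[0.066, 0.994, -0.092], [0.597, -0.113, -0.794], [-0.8, -0.002, -0.6]]
wrist_force: [-0.4, 0.7, -1.8]
opening: 0.378
```

Run:
```python
from h import *
s=snap("scene","s19"); S=env.sense();print(S["ee_pos"],S["wrist_force"],S["time"],S["opening"],S["tool_rot"][:,:2])
crop(s,200,100,340,250,5,"s19c")
e=S["ee_pos"]; print(proj("scene",[[e[0]-4,e[1]-11,e[2]-44],[e[0]-4,e[1]-11,e[2]+26]]))
```

```text
[443.96284588  52.85136142 162.37214941] [-0.06756825  0.90210442 -2.25054371] 25.0167 0.38232246879033827 [[ 0.06600943  0.99378015]
 [ 0.59632296 -0.11135532]
 [-0.80002605 -0.00100607]]
[[270.48676825 185.22685459]
 [270.78611581 156.60651866]]
```

View pics/s19c.png

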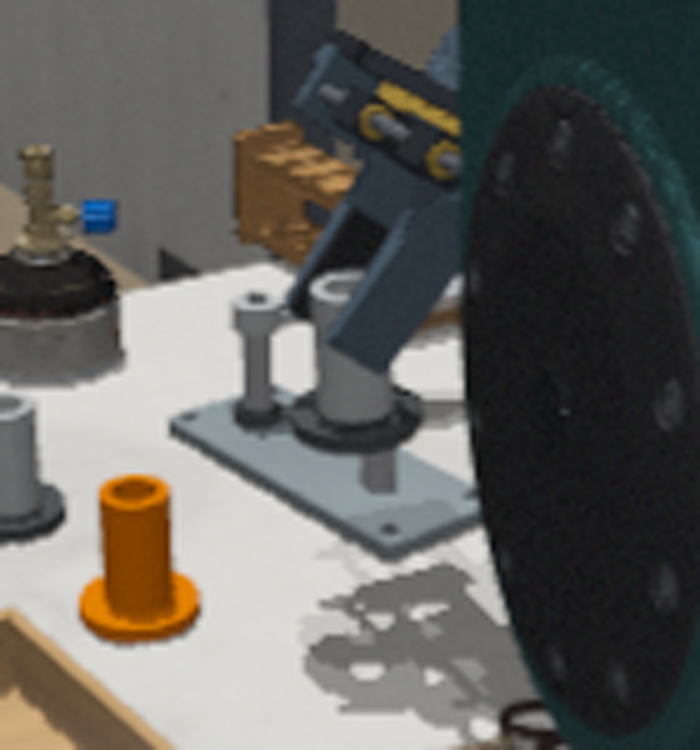

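{"name": "arm_command", "arguments": {"increments": [[[0,0,-30,0.06,-0.007,0,0.2],[0,0,-60,0.12,-0.013,0,0.2],[0,0,-80,0.12,-0.013,0,0.2],[0,0,-95,0.12,-0.013,0,0.2],[0,0,-105,0.12,-0.013,0,0.2],[0,0,-108,0.12,-0.013,0,0.2],[0,0,-108,0.12,-0.013,0,0.2]]], "squeeze": 6}}

```text
time: 25.6
ee_pos: [443.7, 53.6, 54.2]
tool_rot: [[0.074, 0.994, -0.081], [0.688, -0.11, -0.718], [-0.722, -0.002, -0.692]]
wrist_force: [-0.5, 0.6, -1.8]
opening: 0.382
```

Run:
```python
from h import *
s=snap("scene","s20"); S=env.sense();print(S["ee_pos"],S["wrist_force"],S["time"],S["opening"],S["tool_rot"][:,:2])
crop(s,200,130,340,270,5,"s20c")
```

```text
[444.07899522  53.41078871  54.75240983] [-0.22603044  0.6562549  -0.28552783] 25.65 0.38059124899331803 [[ 0.074984    0.99394725]
 [ 0.68751541 -0.10984976]
 [-0.722288   -0.00137515]]
```

View pics/s20c.png

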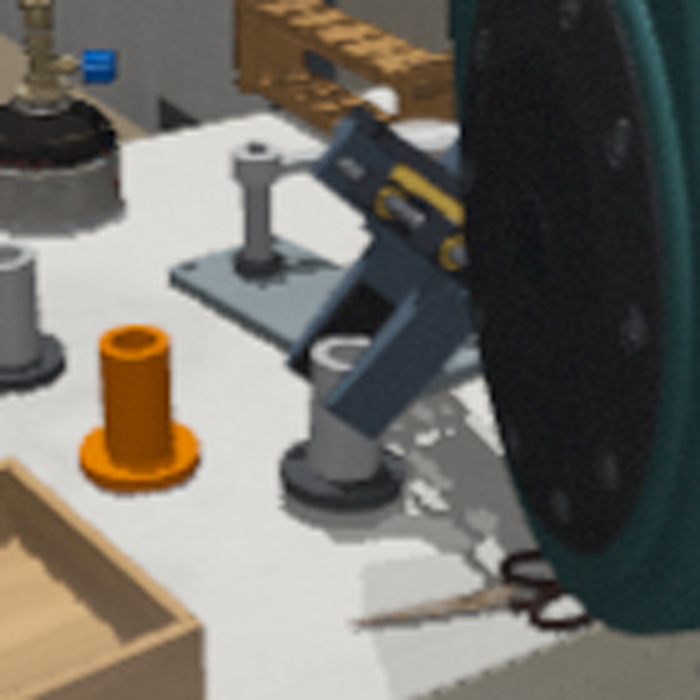

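Upright now, foot a few mm above the table (flange at about (342,478) in the crop). Lower gently.

{"name": "arm_command", "arguments": {"increments": [[[0,0,-2,0,0,0,0.2],[0,0,-4,0,0,0,0.2],[0,0,-6,0,0,0,0.2],[0,0,-8,0,0,0,0.2],[0,0,-8,0,0,0,0.2]]]}}

```text
time: 26.07
ee_pos: [444.4, 53.4, 46.9]
tool_rot: [[0.075, 0.994, -0.08], [0.688, -0.11, -0.717], [-0.722, -0.001, -0.692]]
wrist_force: [0.7, 0.0, 0.9]
opening: 0.379
```

{"name": "arm_command", "arguments": {"increments": [[[0,0,-2,0,0,0,0.2],[0,0,-3,0,0,0,0.2],[0,0,-3,0,0,0,0.55],[0,0,-3,0,0,0,0.55],[0,0,-3,0,0,0,0.55],[0,0,-3,0,0,0,0.55],[-2,-17,15,0,0,0,0.55],[-4,-37,35,0,0,0,0.55],[-5,-52,60,0,0,0,0.55],[-5,-52,90,0,0,0,0.55]]]}}

```text
time: 26.9
ee_pos: [439.1, -0.4, 137.3]
tool_rot: [[0.076, 0.994, -0.082], [0.687, -0.112, -0.718], [-0.722, -0.002, -0.692]]
wrist_force: [0.7, 0.3, 0.5]
opening: 0.546
```

Run:
```python
from h import *
s=snap("scene","s21"); S=env.sense();print(S["ee_pos"],S["wrist_force"],S["time"],S["opening"],S["tool_rot"][:,:2])
crop(s,200,130,340,270,5,"s21c")
```

```text
[ 4.41178199e+02 -3.71974863e-01  1.42131466e+02] [ 7.29356538 -3.7614521   2.77726361] 26.95 0.5507651107830498 [[ 0.0792691   0.99373093]
 [ 0.68663466 -0.1117628 ]
 [-0.72266815  0.00281172]]
```

View pics/s21c.png

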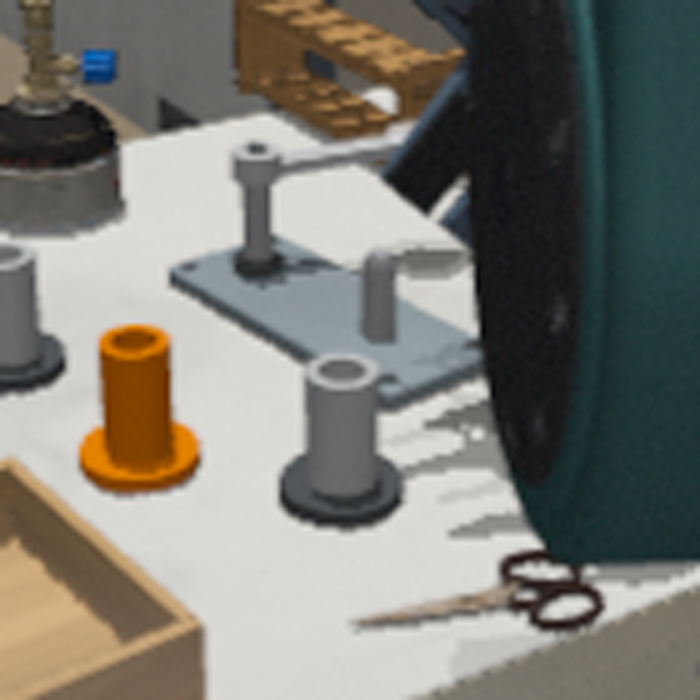

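{"name": "arm_command", "arguments": {"increments": [[[0,0,20,-0.12,0.013,0,0.6],[0,10,20,-0.24,0.027,0,0.6],[0,20,20,-0.36,0.04,0,0.6],[0,30,20,-0.48,0.053,0,0.6],[0,40,20,-0.6,0.067,0,0.6],[0,40,20,-0.72,0.08,0,0.6],[0,40,20,-0.755,0.084,0,0.6],[0,40,20,-0.755,0.084,0,0.6],[0,40,20,-0.755,0.084,0,0.6]]]}}

```text
time: 27.7
ee_pos: [441.0, 40.4, 162.0]
tool_rot: [[0.003, 0.994, -0.108], [0.005, -0.108, -0.994], [-1.0, 0.002, -0.005]]
wrist_force: [0.4, -0.1, 0.1]
opening: 0.604
```

Run:
```python
from h import *
print(ray("scene",[(268.0,204.0)],70))
s=snap("scene","s22"); S=env.sense();print(S["ee_pos"],S["wrist_force"],S["time"],S["opening"],S["tool_rot"])
crop(s,200,130,340,270,5,"s22c")
```

```text
[[441.98257802  46.92446518  70.        ]]
[440.89197553  39.81772793 161.9017194 ] [-1.30333943  0.46280877  0.24779623] 27.75 0.5998744706762841 [[ 0.00272135  0.99404527 -0.10893391]
 [ 0.00536585 -0.10894726 -0.99403305]
 [-0.9999819   0.00212059 -0.00563038]]
```

View pics/s22c.png

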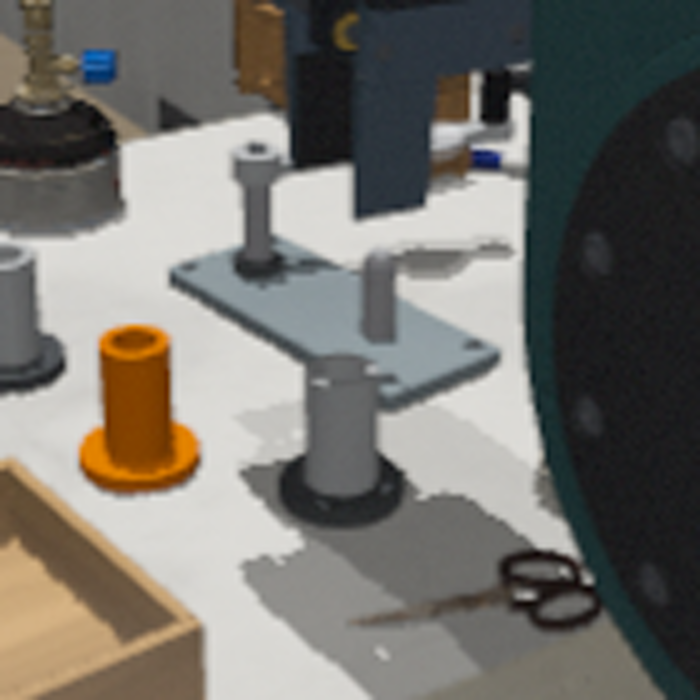

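{"name": "arm_command", "arguments": {"increments": [[[1,6,-40,0,0,0,0.6],[1,6,-80,0,0,0,0.6],[1,6,-110,0,0,0,0.6],[1,6,-122,0,0,0,0.6],[1,6,-122,0,0,0,0.6],[1,6,-122,0,0,0,0.2],[1,6,-122,0,0,0,0.2],[1,6,-122,0,0,0,0.2],[1,6,-122,0,0,0,0.2],[1,6,-122,0,0,0,0.2]]], "squeeze": 15}}

```text
time: 28.58
ee_pos: [442.9, 45.7, 41.0]
tool_rot: [[0.005, 0.994, -0.109], [0.005, -0.109, -0.994], [-1.0, 0.004, -0.006]]
wrist_force: [-0.0, -3.9, 9.3]
opening: 0.377
```

{"name": "arm_command", "arguments": {"increments": [[[0,0,35,0,0,0,0.2],[0,0,70,0,0,0,0.2],[-10,35,90,0,0,0,0.2],[-20,70,90,0,0,0,0.2],[-30,105,90,0,0,0,0.2],[-40,140,90,0,0,0,0.2],[-50,165,90,0,0,0,0.2],[-57,187,90,0,0,0,0.2],[-57,187,90,0,0,0,0.2],[-57,187,90,0,0,0,0.2]]]}}

```text
time: 29.42
ee_pos: [385.5, 233.5, 131.5]
tool_rot: [[0.006, 0.994, -0.106], [0.006, -0.106, -0.994], [-1.0, 0.005, -0.006]]
wrist_force: [0.5, 0.4, -2.0]
opening: 0.381
```

Run:
```python
from h import *
s=snap("scene","s23"); S=env.sense();print(S["ee_pos"],S["wrist_force"],S["time"],S["opening"],S["tool_rot"][:,0])
crop(s,100,120,290,300,4,"s23c")
e=S["ee_pos"]; print(proj("scene",[[e[0],e[1],e[2]-40.5]]))
```

```text
[385.75777459 232.80604805 131.34997026] [ 0.14701373 -0.88182661 -1.98941055] 29.4667 0.38033574974413265 [ 0.00541494  0.00562599 -0.99996951]
[[203.39669183 229.69427065]]
```

View pics/s23c.png

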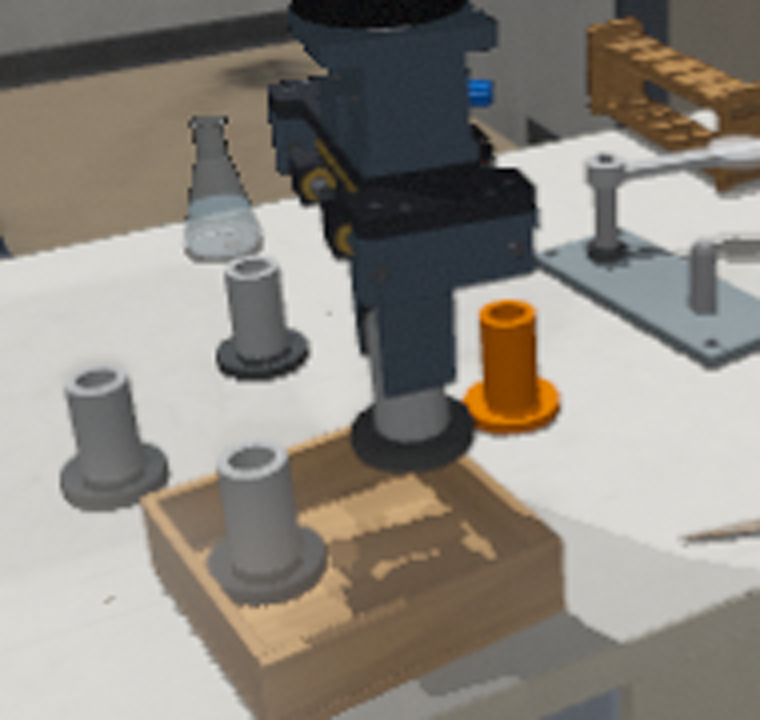

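{"name": "arm_command", "arguments": {"increments": [[[-1,0,-25,0,0,0,0.2],[-1,0,-50,0,0,0,0.2],[-1,0,-65,0,0,0,0.2],[-1,0,-74,0,0,0,0.2],[-1,0,-79,0,0,0,0.2],[-1,0,-82,0,0,0,0.2],[-1,0,-83,0,0,0,0.2],[-1,0,-83,0,0,0,0.2]]]}}

```text
time: 30.13
ee_pos: [385.2, 232.8, 48.8]
tool_rot: [[0.006, 0.994, -0.108], [0.006, -0.108, -0.994], [-1.0, 0.005, -0.007]]
wrist_force: [1.1, 0.1, -0.9]
opening: 0.375
```

Run:
```python
from h import *
s=snap("scene","s24"); S=env.sense();print(S["ee_pos"],S["wrist_force"],S["time"],S["opening"],S["tool_rot"][:,0])
crop(s,100,160,290,300,4,"s24c")
```

```text
[385.25415354 232.93876764  48.97943026] [ 0.15941399  0.16581185 -1.65107951] 30.1833 0.37937018147754686 [ 0.00633094  0.00613163 -0.99996116]
```

View pics/s24c.png

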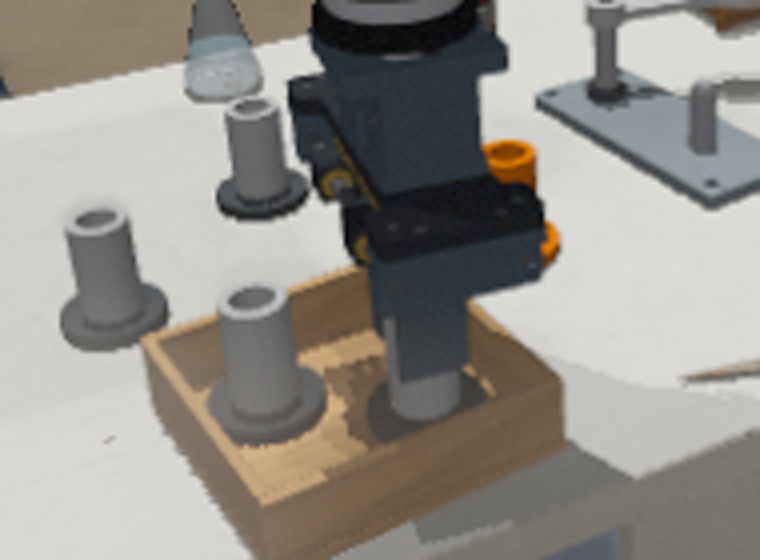

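Inside the box, clear of the walls. Lower 1.5 mm, release, rise.

{"name": "arm_command", "arguments": {"increments": [[[0,0,-1,0,0,0,0.2],[0,0,-2,0,0,0,0.2],[0,0,-2,0,0,0,0.5],[0,0,-2,0,0,0,0.5],[0,0,-2,0,0,0,0.5],[0,0,-2,0,0,0,0.5],[0,0,25,0,0,0,0.5],[0,0,60,0,0,0,0.5],[0,0,90,0,0,0,0.5],[0,0,110,0,0,0,0.5]]]}}

```text
time: 31.02
ee_pos: [385.8, 233.3, 161.6]
tool_rot: [[0.008, 0.994, -0.108], [0.007, -0.108, -0.994], [-1.0, 0.007, -0.008]]
wrist_force: [0.9, 0.2, -0.1]
opening: 0.499
```

Run:
```python
from h import *
s=snap("scene","s25");t=snap("top","t25"); S=env.sense();print(S["ee_pos"],S["wrist_force"],S["time"],S["opening"],S["tool_rot"][:,0])
crop(s,100,140,290,300,4,"s25c")
crop(t,120,130,250,280,4,"t25c")
```

```text
[386.96728207 233.90571353 162.18165773] [-0.28389727  0.12341025 -0.93296601] 31.1167 0.49977649465213847 [ 0.01131623  0.00883184 -0.99989697]
```

View pics/s25c.png

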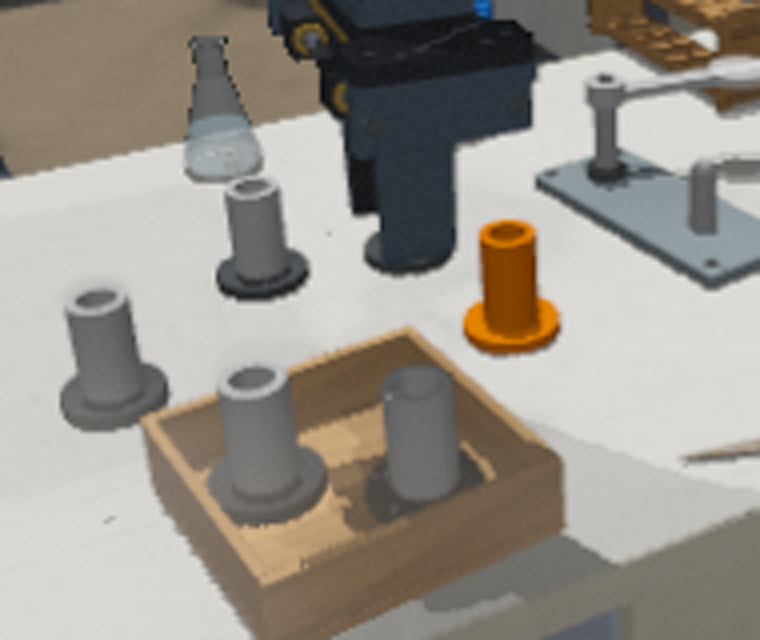

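View pics/t25c.png

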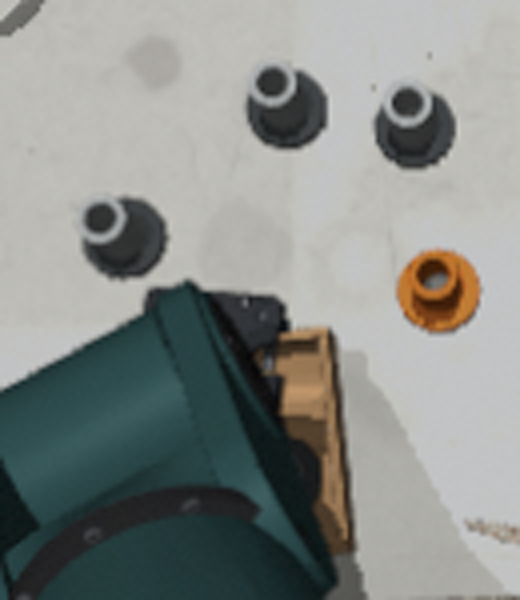

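{"name": "arm_command", "arguments": {"increments": [[[258,-101,0,-0.009,0.011,0,0.65],[258,-101,0,-0.009,0.011,0,0.65],[258,-101,0,-0.009,0.011,0,0.65],[258,-101,0,-0.009,0.011,0,0.65],[258,-101,0,-0.009,0.011,0,0.65],[258,-101,0,-0.009,0.011,0,0.65],[258,-101,-20,-0.009,0.011,0,0.65],[258,-101,-48,-0.009,0.011,0,0.65],[258,-101,-48,-0.009,0.011,0,0.65],[258,-101,-48,-0.009,0.011,0,0.65]]]}}

```text
time: 31.95
ee_pos: [643.2, 132.5, 111.9]
tool_rot: [[-0.004, 0.994, -0.108], [-0.001, -0.108, -0.994], [-1.0, -0.004, 0.001]]
wrist_force: [-0.6, -0.4, 0.4]
opening: 0.653
```

Run:
```python
from h import *
s=snap("scene","s26"); S=env.sense();print(S["ee_pos"],S["wrist_force"],S["time"],S["opening"],S["tool_rot"])
crop(s,120,120,310,260,4,"s26c")
```

```text
[643.97327866 132.99458621 113.59060435] [-0.74090843 -0.31290634  0.71069891] 32.0 0.6506284581968472 [[-1.75697288e-03  9.94206061e-01 -1.07476608e-01]
 [-5.05618123e-04 -1.07477643e-01 -9.94207373e-01]
 [-9.99998329e-01 -1.69245327e-03  6.91523906e-04]]
```

View pics/s26c.png

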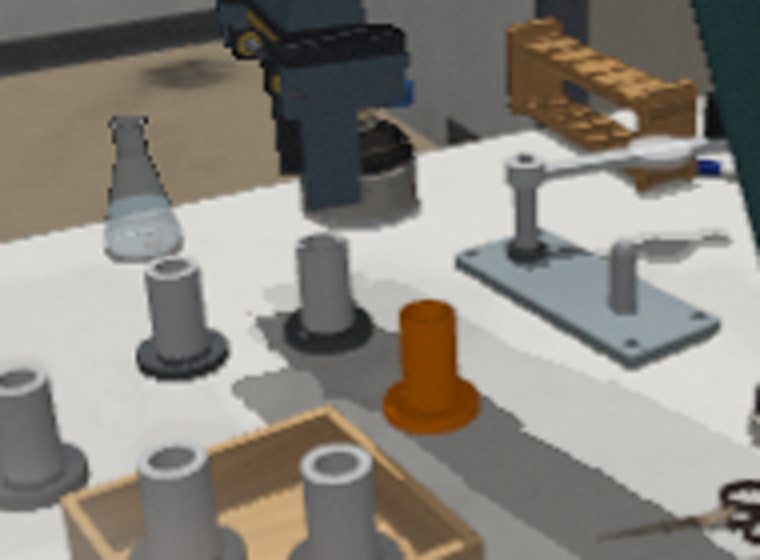

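{"name": "arm_command", "arguments": {"increments": [[[1,0,-30,0,0,0,0.65],[1,0,-60,0,0,0,0.65],[1,0,-73,0,0,0,0.65],[1,0,-73,0,0,0,0.65],[1,0,-73,0,0,0,0.65],[1,0,-73,0,0,0,0.2],[1,0,-73,0,0,0,0.2],[1,0,-73,0,0,0,0.2],[1,0,-73,0,0,0,0.2],[1,0,-73,0,0,0,0.2]]], "squeeze": 15}}

```text
time: 32.83
ee_pos: [645.8, 133.1, 41.8]
tool_rot: [[-0.0, 0.994, -0.108], [-0.0, -0.108, -0.994], [-1.0, -0.0, 0.0]]
wrist_force: [-0.7, 0.3, 8.7]
opening: 0.394
```

{"name": "arm_command", "arguments": {"increments": [[[0,0,35,0,0,0,0.2],[0,0,70,0,0,0,0.2],[-15,-30,90,0,0,0,0.2],[-30,-60,90,0,0,0,0.2],[-45,-95,90,0,0,0,0.2],[-60,-130,90,0,0,0,0.2],[-75,-160,90,0,0,0,0.2],[-87,-184,90,0,0,0,0.2],[-87,-184,90,0,0,0,0.2],[-87,-184,90,0,0,0,0.2]]]}}

```text
time: 33.67
ee_pos: [558.3, -51.8, 132.0]
tool_rot: [[0.0, 0.994, -0.11], [-0.0, -0.11, -0.994], [-1.0, 0.0, 0.0]]
wrist_force: [0.1, 0.0, -1.2]
opening: 0.395
```

Run:
```python
from h import *
s=snap("scene","s27"); S=env.sense();print(S["ee_pos"],S["wrist_force"],S["time"],S["opening"])
crop(s,240,140,310,210,8,"s27c")
```

```text
[558.85322194 -51.0998834  132.05733629] [ 0.63225906  0.85953928 -0.76654986] 33.7167 0.3945858737866484
```

View pics/s27c.png

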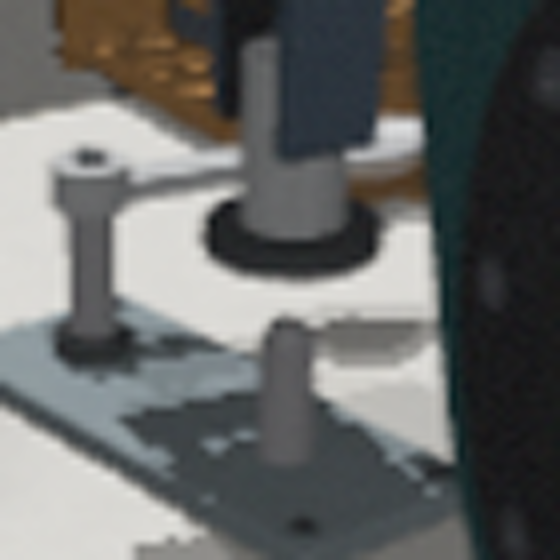

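{"name": "arm_command", "arguments": {"increments": [[[0,1,-15,0,0,0,0.2],[0,1,-28,0,0,0,0.2],[0,1,-36,0,0,0,0.2],[0,1,-42,0,0,0,0.2],[0,1,-46,0,0,0,0.2],[0,1,-50,0,0,0,0.2],[0,1,-50,0,0,0,0.2]]], "squeeze": 8}}

```text
time: 34.3
ee_pos: [558.6, -49.9, 81.4]
tool_rot: [[-0.0, 0.994, -0.109], [0.0, -0.109, -0.994], [-1.0, -0.0, 0.0]]
wrist_force: [0.8, -1.0, -2.9]
opening: 0.398
```

{"name": "arm_command", "arguments": {"increments": [[[0,0,-2,0,0,0,0.2],[0,0,-4,0,0,0,0.2],[0,0,-6,0,0,0,0.2],[0,0,-8,0,0,0,0.2],[0,0,-10,0,0,0,0.2],[0,0,-12,0,0,0,0.2],[0,0,-14,0,0,0,0.2],[0,0,-14,0,0,0,0.2]]]}}

```text
time: 34.97
ee_pos: [558.5, -49.9, 67.0]
tool_rot: [[-0.001, 0.994, -0.109], [0.0, -0.109, -0.994], [-1.0, -0.001, 0.0]]
wrist_force: [0.2, -0.9, -2.6]
opening: 0.402
```

{"name": "arm_command", "arguments": {"increments": [[[0,0,-3,0,0,0,0.2],[0,0,-6,0,0,0,0.2],[0,0,-8,0,0,0,0.2],[0,0,-10,0,0,0,0.2],[0,0,-12,0,0,0,0.2],[0,0,-13,0,0,0,0.2],[0,0,-14,0,0,0,0.2],[0,0,-14,0,0,0,0.2]]]}}

```text
time: 35.63
ee_pos: [558.5, -49.9, 53.2]
tool_rot: [[-0.001, 0.994, -0.109], [0.0, -0.109, -0.994], [-1.0, -0.001, 0.0]]
wrist_force: [-2.2, 0.4, 5.0]
opening: 0.398
```

{"name": "arm_command", "arguments": {"increments": [[[0,0,0,0,0,0,0.55],[0,0,0,0,0,0,0.55],[0,0,0,0,0,0,0.55],[0,0,0,0,0,0,0.55]]]}}

```text
time: 35.97
ee_pos: [558.5, -49.9, 53.2]
tool_rot: [[-0.001, 0.994, -0.109], [0.0, -0.109, -0.994], [-1.0, -0.001, 0.0]]
wrist_force: [0.5, 0.5, -0.0]
opening: 0.549
```

Run:
```python
from h import *
s=snap("scene","s28"); S=env.sense();print(S["ee_pos"],S["wrist_force"],S["time"],S["opening"])
crop(s,230,140,300,210,8,"s28c")
```

```text
[558.48333165 -49.89777289  53.23033825] [-0.22751149 -0.38077824  0.1147634 ] 36.0167 0.5514457308263223
```

View pics/s28c.png

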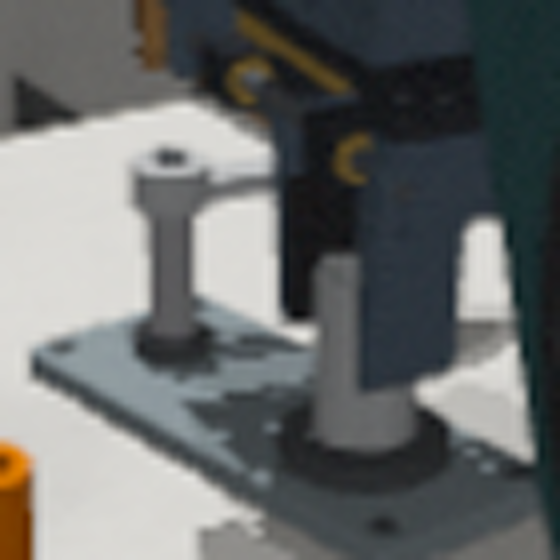

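{"name": "arm_command", "arguments": {"increments": [[[0,0,0,0,0,0,0.2],[0,0,0,0,0,0,0.2],[0,0,0,0,0,0,0.2],[0,0,0,0,0,0,0.2],[0,0,25,0,0,0,0.2],[0,0,50,0,0,0,0.2],[0,0,80,0,0,0,0.2],[0,0,100,0,0,0,0.2],[0,0,100,0,0,0,0.2]]], "squeeze": 15}}

```text
time: 36.77
ee_pos: [560.6, -50.1, 157.2]
tool_rot: [[0.004, 0.994, -0.109], [-0.001, -0.109, -0.994], [-1.0, 0.005, 0.0]]
wrist_force: [1.0, -0.4, -1.1]
opening: 0.392
```

{"name": "arm_command", "arguments": {"increments": [[[-157,-297,0,0,0,0,0.2],[-157,-297,0,0,0,0,0.2],[-157,-297,0,0,0,0,0.2],[-157,-297,0,0,0,0,0.2],[-157,-297,0,0,0,0,0.2],[-157,-297,0,0,0,0,0.2],[-157,-297,0,0,0,0,0.2],[-157,-297,0,0,0,0,0.2],[-157,-297,0,0,0,0,0.2],[-157,-297,0,0,0,0,0.2]]]}}

```text
time: 37.6
ee_pos: [402.2, -348.5, 156.2]
tool_rot: [[0.004, 0.994, -0.112], [0.0, -0.112, -0.994], [-1.0, 0.004, -0.001]]
wrist_force: [0.7, 0.5, -1.7]
opening: 0.391
```

Run:
```python
from h import *
s=snap("scene","s29");t=snap("top","t29"); S=env.sense();print(S["ee_pos"],S["wrist_force"],S["time"],S["opening"],S["tool_rot"])
crop(t,130,130,470,290,2.3,"t29c")
```

```text
[ 403.32669799 -346.53595064  156.31295808] [ 0.33414732 -0.09771366 -1.76562077] 37.7 0.39112334019693806 [[ 3.57693993e-03  9.94023516e-01 -1.09107535e-01]
 [ 4.41366806e-04 -1.09109792e-01 -9.94029606e-01]
 [-9.99993505e-01  3.50742775e-03 -8.29008157e-04]]
```

View pics/t29c.png

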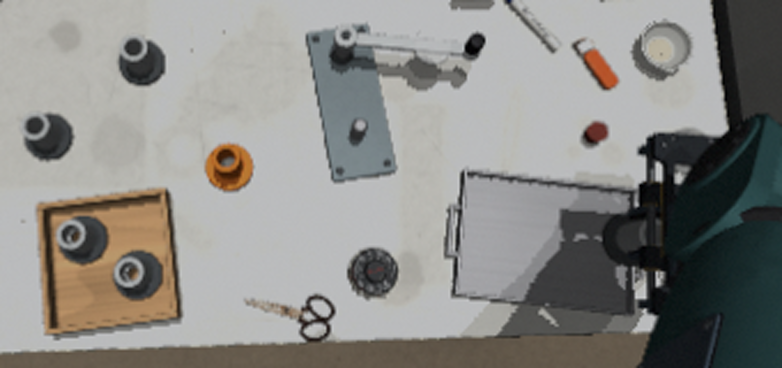

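View pics/s29.png

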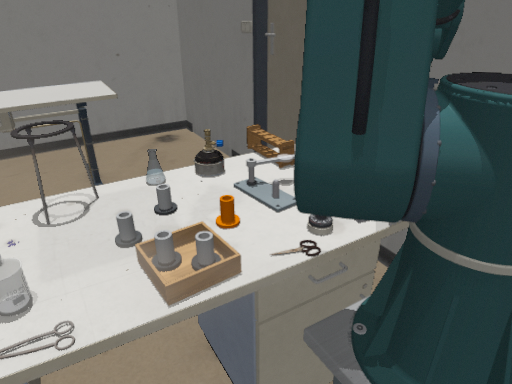

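{"name": "arm_command", "arguments": {"increments": [[[-1,4,-35,0,0,0,0.2],[-1,4,-65,0,0,0,0.2],[-1,4,-88,0,0,0,0.2],[-1,4,-100,0,0,0,0.2],[-1,4,-106,0,0,0,0.2],[-1,4,-109,0,0,0,0.2],[-1,4,-109,0,0,0,0.2],[-1,4,-109,0,0,0,0.2]]]}}

```text
time: 38.37
ee_pos: [403.0, -342.9, 48.3]
tool_rot: [[0.005, 0.994, -0.109], [-0.001, -0.109, -0.994], [-1.0, 0.005, 0.0]]
wrist_force: [-0.5, -0.1, -1.6]
opening: 0.391
```

Run:
```python
from h import *
t=snap("top","t30"); S=env.sense();print(S["ee_pos"],S["wrist_force"],S["time"],S["opening"])
crop(t,310,180,450,290,5,"t30c")
e=S["ee_pos"]; q=np.radians(np.arange(0,360,45)); print(proj("top",[[e[0]+31*np.cos(a),e[1]-2+31*np.sin(a),e[2]-41.2+5] for a in q]).round(1))
```

```text
[ 402.99211848 -342.97934498   48.41149116] [-0.36723046 -0.90189214 -1.33455632] 38.4167 0.3923329315949497
[[386.7 226.5]
 [379.5 229.8]
 [377.1 237.4]
 [381.  244.9]
 [389.  247.9]
 [396.2 244.5]
 [398.5 236.8]
 [394.6 229.4]]
```

View pics/t30c.png

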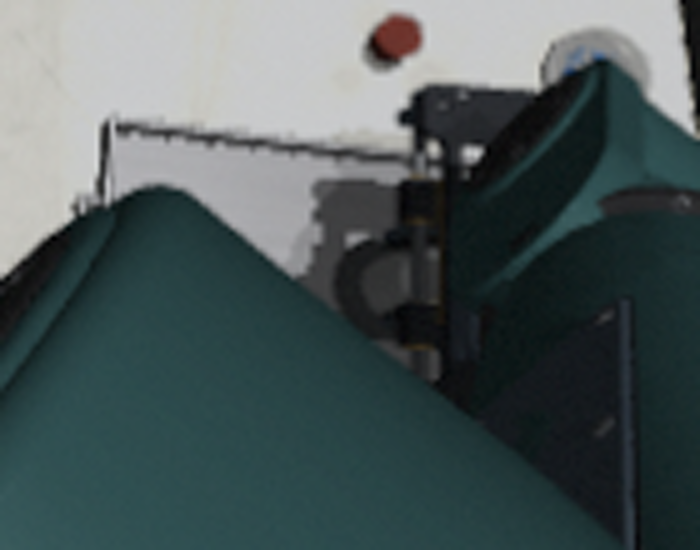

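{"name": "arm_command", "arguments": {"increments": [[[0,0,-1,0,0,0,0.2],[0,0,-2,0,0,0,0.2],[0,0,-3,0,0,0,0.2],[0,0,-3,0,0,0,0.5],[0,0,-3,0,0,0,0.5],[0,0,-3,0,0,0,0.5],[0,0,-3,0,0,0,0.5],[0,0,35,0,0,0,0.5],[0,0,70,0,0,0,0.5],[0,0,105,0,0,0,0.5]]]}}

```text
time: 39.25
ee_pos: [402.5, -342.6, 154.3]
tool_rot: [[0.004, 0.994, -0.109], [0.0, -0.109, -0.994], [-1.0, 0.004, -0.001]]
wrist_force: [0.1, -1.0, -0.7]
opening: 0.502
```

{"name": "arm_command", "arguments": {"increments": [[[158,343,10,0,0,0,0.65],[158,343,10,0,0,0,0.65],[158,343,10,0,0,0,0.65],[158,343,10,0,0,0,0.65],[158,343,10,0,0,0,0.65],[158,343,10,0,0,0,0.65],[158,343,10,0,0,0,0.65],[158,343,10,0,0,0,0.65],[158,343,10,0,0,0,0.65],[158,343,10,0,0,0,0.65]]]}}

```text
time: 40.08
ee_pos: [562.8, 5.1, 164.9]
tool_rot: [[0.006, 0.994, -0.106], [0.001, -0.106, -0.994], [-1.0, 0.005, -0.001]]
wrist_force: [0.1, -0.3, 0.1]
opening: 0.65
```

Run:
```python
from h import *
t=snap("top","t31");s=snap("scene","s31"); S=env.sense();print(S["ee_pos"],S["time"],S["tool_rot"][:,0])
crop(t,130,130,470,290,2.3,"t31c");crop(s,80,150,220,260,5,"s31c")
```

```text
[560.76319232   1.72639638 164.21172151] 40.1833 [ 3.58959108e-03  1.79359492e-04 -9.99993541e-01]
```

View pics/t31c.png

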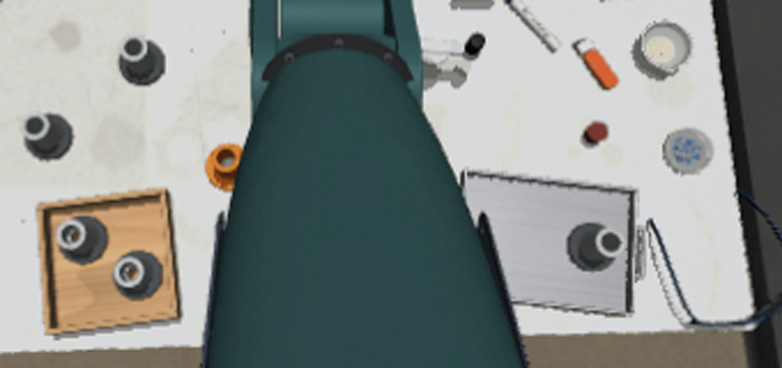

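View pics/s31c.png

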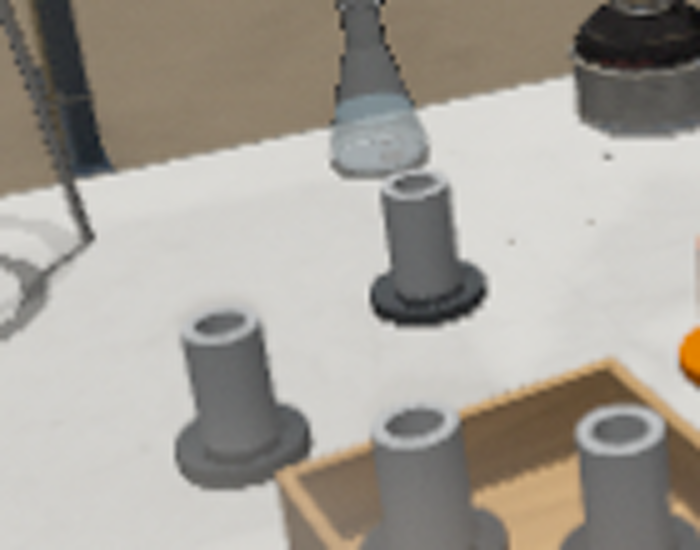

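{"name": "arm_command", "arguments": {"increments": [[[102,228,0,0,0,0,0.65],[102,228,0,0,0,0,0.65],[102,228,0,0,0,0,0.65],[102,228,0,0,0,0,0.65],[102,228,0,0,0,0,0.65],[102,228,0,0,0,0,0.65],[102,228,-25,0,0,0,0.65],[102,228,-50,0,0,0,0.65],[102,228,-50,0,0,0,0.65],[102,228,-50,0,0,0,0.65]]]}}

```text
time: 41.02
ee_pos: [661.9, 228.0, 113.2]
tool_rot: [[0.001, 0.994, -0.107], [-0.001, -0.107, -0.994], [-1.0, 0.001, 0.001]]
wrist_force: [0.7, -0.1, -0.3]
opening: 0.648
```

Run:
```python
from h import *
s=snap("scene","s32"); S=env.sense();print(S["ee_pos"],S["wrist_force"],S["time"],S["opening"],S["tool_rot"][:,0])
crop(s,80,120,270,260,4,"s32c")
```

```text
[662.8019791  228.32440989 114.66834519] [ 0.8914233  -0.19176849  0.89265981] 41.0667 0.6499321961112196 [ 2.91473983e-03 -1.12962286e-04 -9.99995746e-01]
```

View pics/s32c.png

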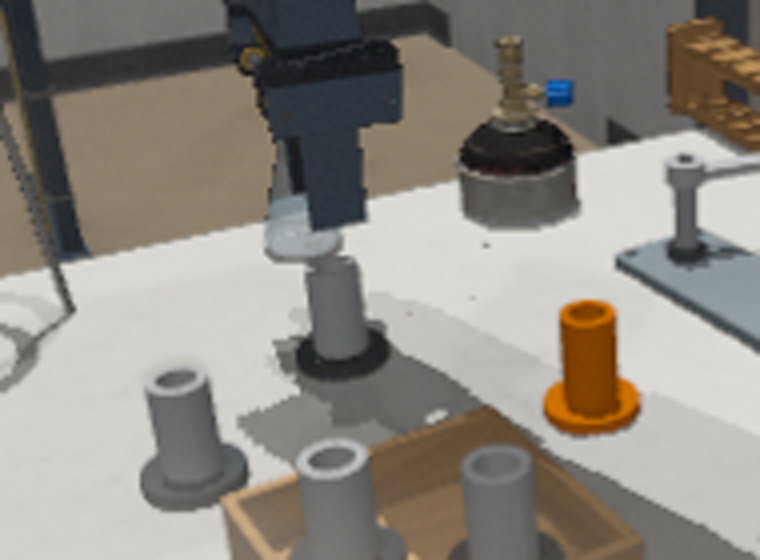

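{"name": "arm_command", "arguments": {"increments": [[[0,1,-30,0,0,0,0.65],[0,1,-60,0,0,0,0.65],[0,1,-74,0,0,0,0.65],[0,1,-74,0,0,0,0.65],[0,1,-74,0,0,0,0.65],[0,1,-74,0,0,0,0.2],[0,1,-74,0,0,0,0.2],[0,1,-74,0,0,0,0.2],[0,1,-74,0,0,0,0.2],[0,1,-74,0,0,0,0.2]]], "squeeze": 15}}

```text
time: 41.9
ee_pos: [663.8, 229.6, 41.9]
tool_rot: [[0.005, 0.994, -0.107], [0.0, -0.107, -0.994], [-1.0, 0.005, -0.001]]
wrist_force: [0.4, -0.7, 9.0]
opening: 0.395
```

{"name": "arm_command", "arguments": {"increments": [[[0,0,35,0,0,0,0.2],[0,0,70,0,0,0,0.2],[-14,-38,90,0,0,0,0.2],[-28,-76,90,0,0,0,0.2],[-42,-114,90,0,0,0,0.2],[-56,-152,90,0,0,0,0.2],[-70,-190,90,0,0,0,0.2],[-84,-228,90,0,0,0,0.2],[-98,-266,90,0,0,0,0.2],[-104,-280,90,0,0,0,0.2]]]}}

```text
time: 42.73
ee_pos: [557.6, -53.7, 131.9]
tool_rot: [[0.004, 0.994, -0.109], [0.0, -0.109, -0.994], [-1.0, 0.004, -0.001]]
wrist_force: [-0.8, 0.7, -1.4]
opening: 0.396
```

Run:
```python
from h import *
s=snap("scene","s33a"); s=snap("scene","s33"); S=env.sense();print(S["ee_pos"],S["wrist_force"],S["time"],S["opening"])
crop(s,240,140,310,210,8,"s33c")
```

```text
[558.45990529 -52.59913739 131.97736823] [ 0.24466238  0.47599813 -1.81069887] 42.8333 0.39905737124698104
```

View pics/s33c.png

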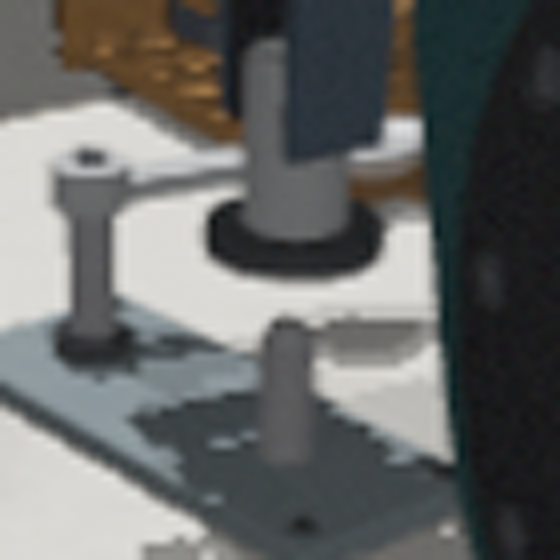

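{"name": "arm_command", "arguments": {"increments": [[[0,2,-15,0,0,0,0.2],[0,2,-28,0,0,0,0.2],[0,2,-36,0,0,0,0.2],[0,2,-42,0,0,0,0.2],[0,2,-46,0,0,0,0.2],[0,2,-50,0,0,0,0.2],[0,2,-50,0,0,0,0.2]]], "squeeze": 8}}

```text
time: 43.42
ee_pos: [558.4, -50.3, 81.3]
tool_rot: [[0.004, 0.994, -0.11], [0.0, -0.11, -0.994], [-1.0, 0.004, -0.001]]
wrist_force: [1.3, -1.3, -2.9]
opening: 0.396
```

{"name": "arm_command", "arguments": {"increments": [[[0,0,-2,0,0,0,0.2],[0,0,-4,0,0,0,0.2],[0,0,-6,0,0,0,0.2],[0,0,-8,0,0,0,0.2],[0,0,-10,0,0,0,0.2],[0,0,-12,0,0,0,0.2],[0,0,-14,0,0,0,0.2],[0,0,-14,0,0,0,0.2]]]}}

```text
time: 44.08
ee_pos: [558.4, -50.4, 67.0]
tool_rot: [[0.004, 0.994, -0.11], [0.0, -0.11, -0.994], [-1.0, 0.004, -0.001]]
wrist_force: [1.9, -3.0, -3.8]
opening: 0.397
```

Passing the ring height freely; go on down.

{"name": "arm_command", "arguments": {"increments": [[[0,0,-3,0,0,0,0.2],[0,0,-6,0,0,0,0.2],[0,0,-8,0,0,0,0.2],[0,0,-10,0,0,0,0.2],[0,0,-12,0,0,0,0.2],[0,0,-13,0,0,0,0.2],[0,0,-14,0,0,0,0.2],[0,0,-14,0,0,0,0.2]]]}}

```text
time: 44.75
ee_pos: [559.2, -50.7, 53.5]
tool_rot: [[0.005, 0.994, -0.11], [-0.0, -0.11, -0.994], [-1.0, 0.005, -0.001]]
wrist_force: [-0.2, -4.0, 7.3]
opening: 0.398
```

{"name": "arm_command", "arguments": {"increments": [[[0,0,0,0,0,0,0.55],[0,0,0,0,0,0,0.55],[0,0,0,0,0,0,0.55],[0,0,0,0,0,0,0.55]]]}}

```text
time: 45.08
ee_pos: [558.9, -50.5, 53.3]
tool_rot: [[0.004, 0.994, -0.11], [0.0, -0.11, -0.994], [-1.0, 0.004, -0.001]]
wrist_force: [-1.2, -0.2, -0.1]
opening: 0.548
```

Run:
```python
from h import *
s=snap("scene","s34"); S=env.sense();print(S["ee_pos"],S["wrist_force"],S["time"],S["opening"])
crop(s,230,140,300,210,8,"s34c")
```

```text
[558.9195416  -50.52623993  53.34021184] [ 0.21607924  0.25158175 -0.39928265] 45.1333 0.5486070247904961
```

View pics/s34c.png

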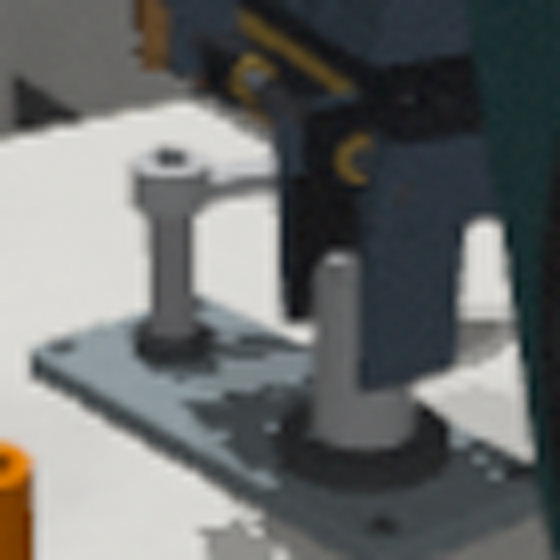

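{"name": "arm_command", "arguments": {"increments": [[[0,0,0,0,0,0,0.2],[0,0,0,0,0,0,0.2],[0,0,0,0,0,0,0.2],[0,0,0,0,0,0,0.2],[0,0,25,0,0,0,0.2],[0,0,50,0,0,0,0.2],[0,0,80,0,0,0,0.2],[0,0,100,0,0,0,0.2],[0,0,100,0,0,0,0.2]]], "squeeze": 15}}

```text
time: 45.88
ee_pos: [561.0, -50.8, 157.3]
tool_rot: [[0.01, 0.994, -0.11], [-0.001, -0.11, -0.994], [-1.0, 0.01, -0.001]]
wrist_force: [1.4, 0.0, -1.7]
opening: 0.394
```

{"name": "arm_command", "arguments": {"increments": [[[-114,-233,0,0,0,0,0.2],[-114,-233,0,0,0,0,0.2],[-114,-233,0,0,0,0,0.2],[-114,-233,0,0,0,0,0.2],[-114,-233,0,0,0,0,0.2],[-114,-233,0,0,0,0,0.2],[-114,-233,0,0,0,0,0.2],[-114,-233,0,0,0,0,0.2],[-114,-233,0,0,0,0,0.2]]]}}

```text
time: 46.63
ee_pos: [446.5, -283.7, 156.5]
tool_rot: [[0.009, 0.994, -0.111], [0.0, -0.111, -0.994], [-1.0, 0.009, -0.001]]
wrist_force: [-0.1, 0.0, -1.4]
opening: 0.392
```

Run:
```python
from h import *
t=snap("top","t35"); S=env.sense();print(S["ee_pos"],S["wrist_force"],S["time"],S["opening"],S["tool_rot"][:,0])
crop(t,310,180,450,290,5,"t35c")
```

```text
[ 446.83636718 -283.08818978  156.55689592] [-0.42441171  0.8870143  -2.2409009 ] 46.6833 0.3914975169087798 [ 9.14808928e-03  2.34587225e-04 -9.99958128e-01]
```

View pics/t35c.png

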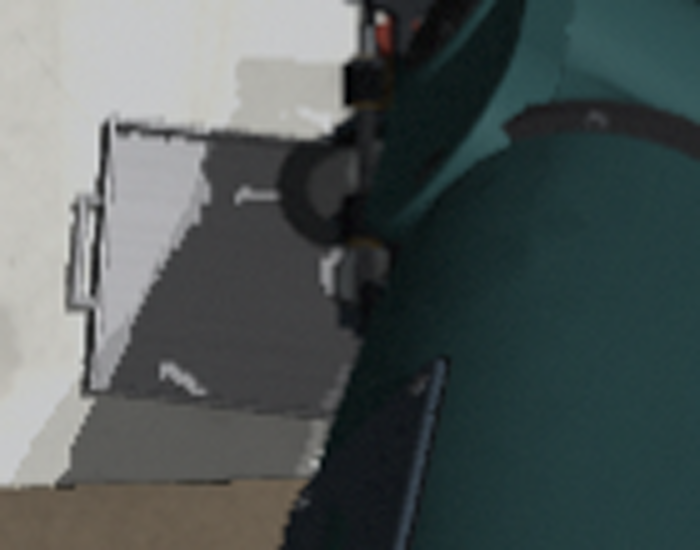

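{"name": "arm_command", "arguments": {"increments": [[[-1,0,-35,0,0.005,0,0.2],[-1,0,-65,0,0.005,0,0.2],[-1,0,-88,0,0.005,0,0.2],[-1,0,-100,0,0.005,0,0.2],[-1,0,-106,0,0.005,0,0.2],[-1,0,-109,0,0.005,0,0.2],[-1,0,-109,0,0.005,0,0.2],[-1,0,-109,0,0.005,0,0.2]]]}}

```text
time: 47.35
ee_pos: [446.6, -283.3, 48.6]
tool_rot: [[0.005, 0.994, -0.11], [-0.001, -0.11, -0.994], [-1.0, 0.005, -0.0]]
wrist_force: [-0.3, 0.9, -1.5]
opening: 0.391
```

{"name": "arm_command", "arguments": {"increments": [[[0,0,-1,0,0,0,0.2],[0,0,-2,0,0,0,0.2],[0,0,-2,0,0,0,0.2],[0,0,-2,0,0,0,0.5],[0,0,-2,0,0,0,0.5],[0,0,-2,0,0,0,0.5],[0,0,-2,0,0,0,0.5],[0,0,35,0,0,0,0.5],[0,0,70,0,0,0,0.5],[0,0,105,0,0,0,0.5]]]}}

```text
time: 48.18
ee_pos: [446.1, -283.0, 154.5]
tool_rot: [[0.004, 0.994, -0.11], [0.0, -0.11, -0.994], [-1.0, 0.004, -0.001]]
wrist_force: [0.1, -1.3, 0.2]
opening: 0.5
```

{"name": "arm_command", "arguments": {"increments": [[[114,303,10,0,0,0,0.65],[114,303,10,0,0,0,0.65],[114,303,10,0,0,0,0.65],[114,303,10,0,0,0,0.65],[114,303,10,0,0,0,0.65],[114,303,10,0,0,0,0.65],[114,303,10,0,0,0,0.65],[114,303,10,0,0,0,0.65],[114,303,10,0,0,0,0.65],[114,303,10,0,0,0,0.65]]]}}

```text
time: 49.02
ee_pos: [560.3, 21.3, 164.5]
tool_rot: [[0.004, 0.994, -0.107], [0.0, -0.107, -0.994], [-1.0, 0.004, -0.001]]
wrist_force: [0.7, -0.4, -0.1]
opening: 0.649
```

Run:
```python
from h import *
t=snap("top","t36");s=snap("scene","s36"); S=env.sense();print(S["ee_pos"],S["time"],S["tool_rot"][:,0])
crop(t,130,130,470,290,2.3,"t36c");crop(s,80,150,220,260,5,"s36c")
```

```text
[559.68165422  19.52081572 164.29668164] 49.1167 [ 3.57688281e-03  1.23562061e-04 -9.99993595e-01]
```

View pics/t36c.png

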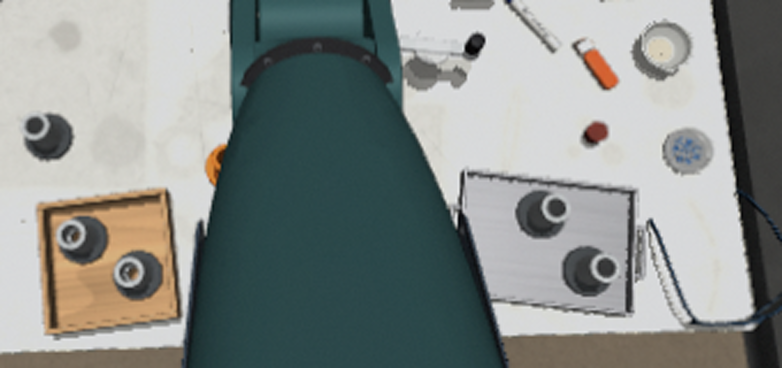

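View pics/s36c.png

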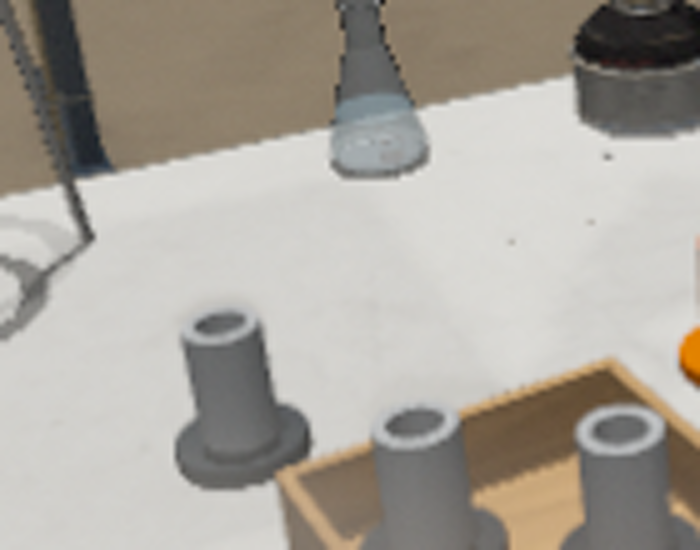

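{"name": "arm_command", "arguments": {"increments": [[[8,330,0,0,0,0,0.65],[8,330,0,0,0,0,0.65],[8,330,0,0,0,0,0.65],[8,330,0,0,0,0,0.65],[8,330,0,0,0,0,0.65],[8,330,0,0,0,0,0.65],[8,330,0,0,0,0,0.65],[8,330,-25,0,0,0,0.65],[8,330,-50,0,0,0,0.65],[8,330,-50,0,0,0,0.65]]]}}

```text
time: 49.95
ee_pos: [565.6, 348.6, 109.7]
tool_rot: [[-0.001, 0.994, -0.109], [-0.003, -0.109, -0.994], [-1.0, -0.001, 0.003]]
wrist_force: [-0.4, 0.1, -0.9]
opening: 0.649
```

Run:
```python
from h import *
s=snap("scene","s37a"); t=snap("top","t37"); s=snap("scene","s37");S=env.sense();print(S["ee_pos"],S["wrist_force"],S["time"],S["opening"],S["tool_rot"][:,0])
crop(s,60,120,250,260,4,"s37c");crop(t,310,180,450,290,5,"t37c")
```

```text
[568.15251905 347.99741175 114.93544025] [-0.27670794  0.60111923  0.29296219] 50.1 0.6515961954314738 [ 3.27735248e-03 -1.75356997e-04 -9.99994614e-01]
```

View pics/s37c.png

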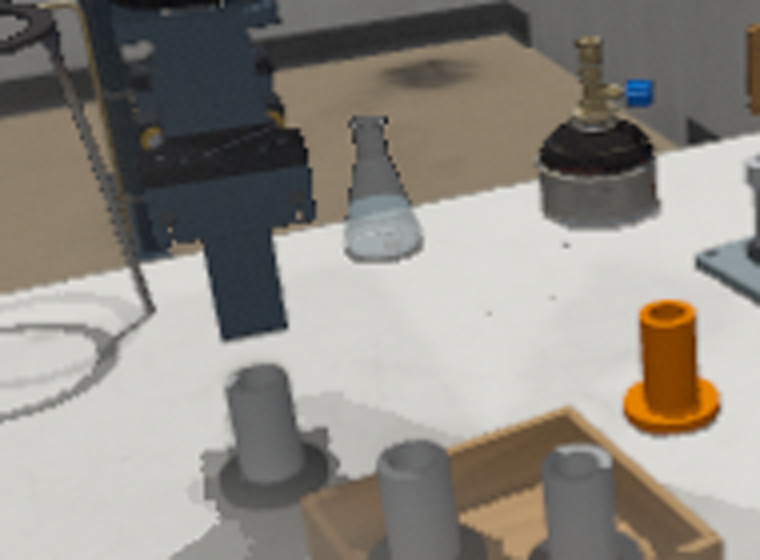

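View pics/t37c.png

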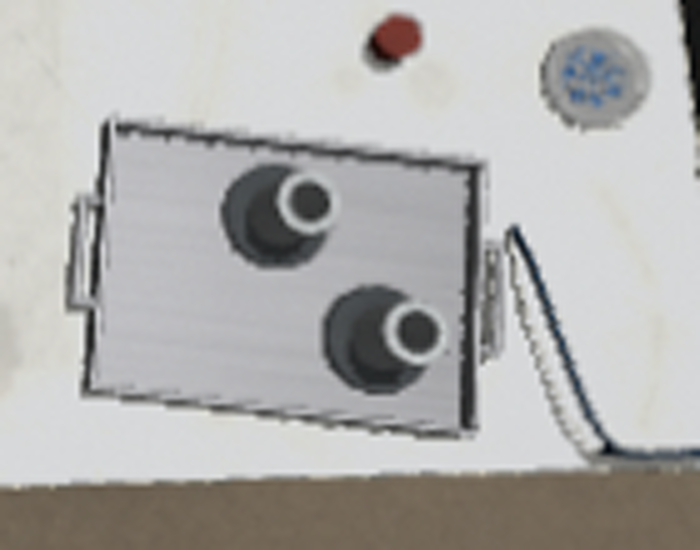

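{"name": "arm_command", "arguments": {"increments": [[[0,1,-30,0,0,0,0.65],[0,1,-60,0,0,0,0.65],[0,1,-74,0,0,0,0.65],[0,1,-74,0,0,0,0.65],[0,1,-74,0,0,0,0.65],[0,1,-74,0,0,0,0.2],[0,1,-74,0,0,0,0.2],[0,1,-74,0,0,0,0.2],[0,1,-74,0,0,0,0.2],[0,1,-74,0,0,0,0.2]]], "squeeze": 15}}

```text
time: 50.93
ee_pos: [568.7, 349.3, 41.9]
tool_rot: [[0.005, 0.994, -0.111], [0.001, -0.111, -0.994], [-1.0, 0.005, -0.001]]
wrist_force: [0.4, -0.9, 6.4]
opening: 0.389
```

{"name": "arm_command", "arguments": {"increments": [[[0,0,35,0,0,0,0.2],[0,0,70,0,0,0,0.2],[-1,-35,100,0,0,0,0.2],[-2,-75,110,0,0,0,0.2],[-3,-115,110,0,0,0,0.2],[-4,-155,110,0,0,0,0.2],[-5,-195,110,0,0,0,0.2],[-6,-235,110,0,0,0,0.2],[-7,-275,110,0,0,0,0.2],[-8,-300,110,0,0,0,0.2]]]}}

```text
time: 51.77
ee_pos: [560.1, 46.4, 152.0]
tool_rot: [[0.004, 0.994, -0.112], [0.0, -0.112, -0.994], [-1.0, 0.004, -0.001]]
wrist_force: [-0.8, 1.1, -1.6]
opening: 0.387
```

Run:
```python
from h import *
S=env.sense();print(S["ee_pos"],S["wrist_force"],S["time"],S["opening"])
```

```text
[560.08239023  46.44851668 152.00608511] [-0.84768263  1.10654395 -1.58330992] 51.7667 0.387235648075497
```

{"name": "arm_command", "arguments": {"increments": [[[-1,-35,-5,0,0,0,0.2],[-1,-70,-20,0,0,0,0.2],[-1,-97,-20,0,0,0,0.2],[-1,-97,-20,0,0,0,0.2],[-1,-97,-20,0,0,0,0.2],[-1,-97,-20,0,0,0,0.2]]]}}

```text
time: 52.27
ee_pos: [559.0, -50.3, 132.1]
tool_rot: [[0.004, 0.994, -0.112], [0.0, -0.112, -0.994], [-1.0, 0.004, -0.001]]
wrist_force: [1.1, 0.6, -1.8]
opening: 0.388
```

Run:
```python
from h import *
s=snap("scene","s38"); S=env.sense();print(S["ee_pos"],S["wrist_force"],S["time"],S["opening"])
crop(s,240,140,310,210,8,"s38c")
```

```text
[559.10861364 -49.88475163 132.16599463] [ 0.1124959  -0.29087657 -0.81310112] 52.3167 0.38838702997825764
```

View pics/s38c.png

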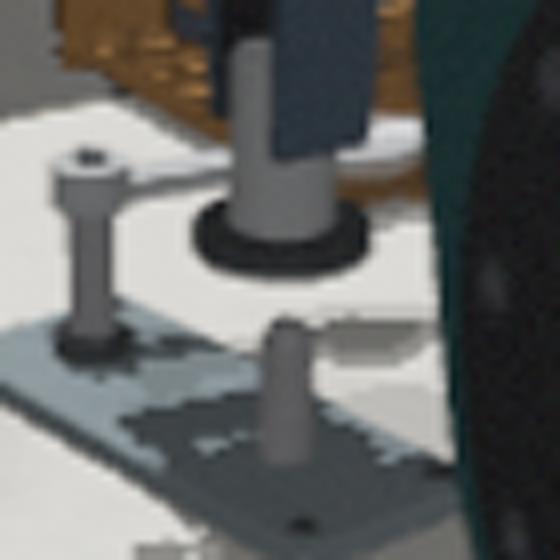

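{"name": "arm_command", "arguments": {"increments": [[[0,-1,-15,0,0,0,0.2],[0,-1,-28,0,0,0,0.2],[0,-1,-36,0,0,0,0.2],[0,-1,-42,0,0,0,0.2],[0,-1,-46,0,0,0,0.2],[0,-1,-50,0,0,0,0.2],[0,-1,-50,0,0,0,0.2]]], "squeeze": 8}}

```text
time: 52.9
ee_pos: [558.8, -50.7, 81.5]
tool_rot: [[0.004, 0.994, -0.112], [0.0, -0.112, -0.994], [-1.0, 0.004, -0.001]]
wrist_force: [-0.3, -1.3, -1.5]
opening: 0.385
```

{"name": "arm_command", "arguments": {"increments": [[[0,0,-2,0,0,0,0.2],[0,0,-4,0,0,0,0.2],[0,0,-6,0,0,0,0.2],[0,0,-8,0,0,0,0.2],[0,0,-10,0,0,0,0.2],[0,0,-12,0,0,0,0.2],[0,0,-14,0,0,0,0.2],[0,0,-14,0,0,0,0.2]]]}}

```text
time: 53.57
ee_pos: [558.8, -50.8, 67.2]
tool_rot: [[0.004, 0.994, -0.112], [0.0, -0.112, -0.994], [-1.0, 0.004, -0.001]]
wrist_force: [1.7, -1.9, -2.4]
opening: 0.386
```

{"name": "arm_command", "arguments": {"increments": [[[0,0,-3,0,0,0,0.2],[0,0,-6,0,0,0,0.2],[0,0,-8,0,0,0,0.2],[0,0,-10,0,0,0,0.2],[0,0,-12,0,0,0,0.2],[0,0,-13,0,0,0,0.2],[0,0,-14,0,0,0,0.2],[0,0,-14,0,0,0,0.2]]]}}

```text
time: 54.23
ee_pos: [559.7, -51.0, 53.7]
tool_rot: [[0.005, 0.994, -0.112], [0.0, -0.112, -0.994], [-1.0, 0.005, -0.001]]
wrist_force: [1.2, -1.9, 5.3]
opening: 0.382
```

{"name": "arm_command", "arguments": {"increments": [[[0,0,0,0,0,0,0.55],[0,0,0,0,0,0,0.55],[0,0,0,0,0,0,0.55],[0,0,0,0,0,0,0.55]]]}}

```text
time: 54.57
ee_pos: [559.4, -50.9, 53.5]
tool_rot: [[0.005, 0.994, -0.112], [0.0, -0.112, -0.994], [-1.0, 0.005, -0.001]]
wrist_force: [0.8, 0.8, -0.4]
opening: 0.554
```

Run:
```python
from h import *
s=snap("scene","s39"); S=env.sense();print(S["ee_pos"],S["wrist_force"],S["time"],S["opening"])
crop(s,230,140,300,210,8,"s39c")
```

```text
[559.41220212 -50.87244724  53.52664708] [-0.7490282   0.08811203  0.05171156] 54.6167 0.5477367413337052
```

View pics/s39c.png

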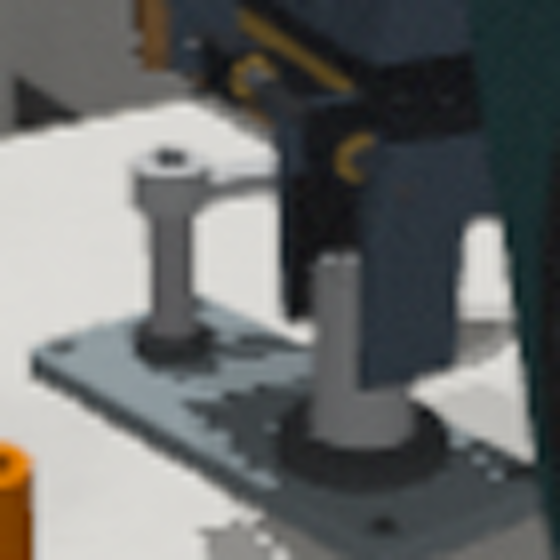

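{"name": "arm_command", "arguments": {"increments": [[[0,0,0,0,0,0,0.2],[0,0,0,0,0,0,0.2],[0,0,0,0,0,0,0.2],[0,0,0,0,0,0,0.2],[0,0,25,0,0,0,0.2],[0,0,50,0,0,0,0.2],[0,0,80,0,0,0,0.2],[0,0,100,0,0,0,0.2],[0,0,100,0,0,0,0.2]]], "squeeze": 15}}

```text
time: 55.37
ee_pos: [561.5, -51.1, 157.5]
tool_rot: [[0.01, 0.994, -0.112], [-0.0, -0.112, -0.994], [-1.0, 0.01, -0.001]]
wrist_force: [1.8, 0.2, -0.7]
opening: 0.379
```

{"name": "arm_command", "arguments": {"increments": [[[-145,-167,0,0,0.004,0,0.2],[-145,-167,0,0,0.004,0,0.2],[-145,-167,0,0,0.004,0,0.2],[-145,-167,0,0,0.004,0,0.2],[-145,-167,0,0,0.004,0,0.2],[-145,-167,0,0,0.004,0,0.2],[-145,-167,0,0,0.004,0,0.2],[-145,-167,0,0,0.004,0,0.2]]]}}

```text
time: 56.03
ee_pos: [416.2, -218.3, 157.0]
tool_rot: [[0.006, 0.994, -0.113], [-0.0, -0.113, -0.994], [-1.0, 0.006, -0.001]]
wrist_force: [-0.3, 0.4, -1.1]
opening: 0.376
```

Run:
```python
from h import *
t=snap("top","t40"); S=env.sense();print(S["ee_pos"],S["wrist_force"],S["time"],S["opening"],S["tool_rot"][:,0])
crop(t,300,180,440,290,5,"t40c")
```

```text
[ 416.6950136  -217.81689554  157.04453549] [ 0.56707068  0.25007614 -1.25228781] 56.0833 0.3824480581540116 [ 5.89975298e-03 -1.36244557e-04 -9.99982587e-01]
```

View pics/t40c.png

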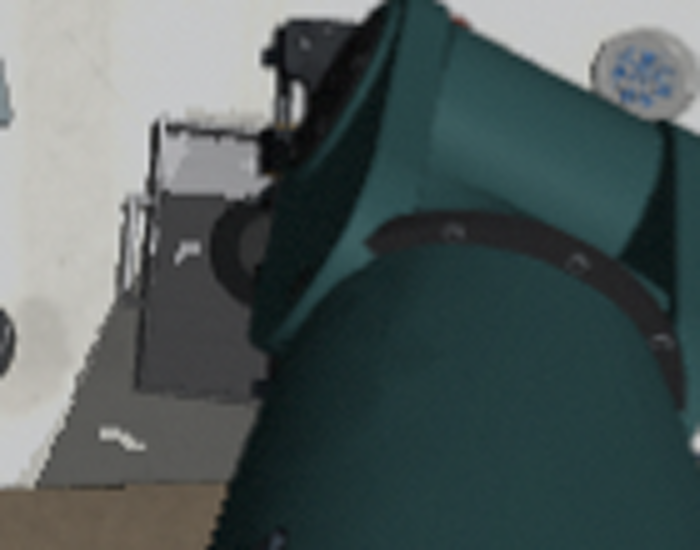

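{"name": "arm_command", "arguments": {"increments": [[[-1,0,-35,0,0,0,0.2],[-1,0,-65,0,0,0,0.2],[-1,0,-88,0,0,0,0.2],[-1,0,-100,0,0,0,0.2],[-1,0,-106,0,0,0,0.2],[-1,0,-109,0,0,0,0.2],[-1,0,-109,0,0,0,0.2],[-1,0,-109,0,0,0,0.2]]]}}

```text
time: 56.75
ee_pos: [416.4, -217.7, 48.7]
tool_rot: [[0.007, 0.994, -0.112], [-0.001, -0.112, -0.994], [-1.0, 0.007, -0.0]]
wrist_force: [-1.1, -0.4, -1.8]
opening: 0.378
```

Run:
```python
from h import *
t=snap("top","t41"); S=env.sense();print(S["ee_pos"],S["wrist_force"],S["time"],S["opening"],S["tool_rot"][:,0])
crop(t,300,180,440,290,5,"t41c")
```

```text
[ 416.43934308 -217.94787684   48.8556406 ] [ 0.52016169  0.50778915 -1.62446544] 56.8 0.3796932575654643 [ 7.09726228e-03 -8.29655639e-04 -9.99974470e-01]
```

View pics/t41c.png

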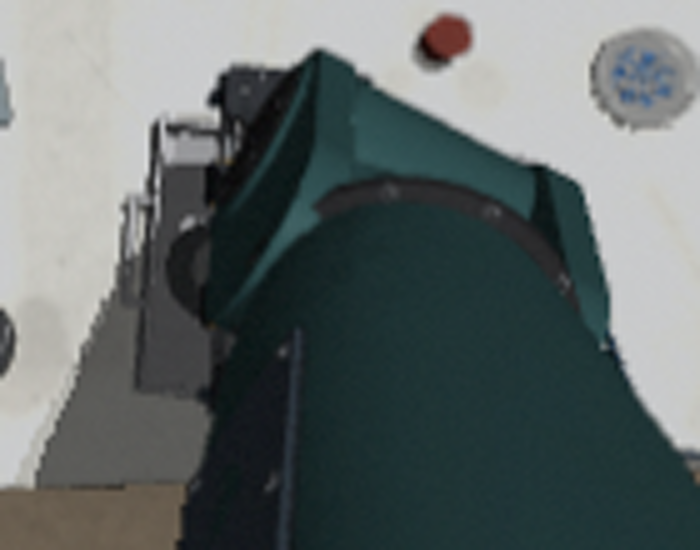

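{"name": "arm_command", "arguments": {"increments": [[[0,0,-1,0,0,0,0.2],[0,0,-2,0,0,0,0.2],[0,0,-3,0,0,0,0.2],[0,0,-3,0,0,0,0.5],[0,0,-3,0,0,0,0.5],[0,0,-3,0,0,0,0.5],[0,0,-3,0,0,0,0.5],[0,0,35,0,0,0,0.5],[0,0,70,0,0,0,0.5],[0,0,130,0,0,0,0.5]]]}}

```text
time: 57.63
ee_pos: [415.4, -217.3, 160.7]
tool_rot: [[0.004, 0.994, -0.112], [0.001, -0.112, -0.994], [-1.0, 0.004, -0.001]]
wrist_force: [0.4, 0.1, -0.6]
opening: 0.503
```

{"name": "arm_command", "arguments": {"increments": [[[140,270,20,0,0.006,0,0.5],[140,270,20,0,0.006,0,0.5],[140,270,20,0,0.006,0,0.5],[140,270,20,0,0.006,0,0.5],[140,270,20,0,0.006,0,0.5],[140,270,20,0,0.006,0,0.5],[140,270,20,0,0.006,0,0.5],[140,270,20,0,0.006,0,0.5],[140,270,20,0,0.006,0,0.5]]]}}

```text
time: 58.38
ee_pos: [556.7, 55.3, 181.0]
tool_rot: [[-0.001, 0.994, -0.109], [0.001, -0.109, -0.994], [-1.0, -0.001, -0.001]]
wrist_force: [-0.5, -0.5, -0.4]
opening: 0.496
```

Run:
```python
from h import *
t=snap("top","t42"); S=env.sense();print(S["ee_pos"],S["wrist_force"],S["time"],S["opening"],S["tool_rot"])
crop(t,130,120,470,290,2.3,"t42c"); crop(t,280,120,440,290,3.5,"t42d")
```

```text
[555.55466972  53.69497386 180.56131191] [ 0.26716185 -0.34403855 -0.02494377] 58.4333 0.5028115743751893 [[-1.80096828e-03  9.93991043e-01 -1.09446619e-01]
 [ 7.00303967e-04 -1.09445516e-01 -9.93992550e-01]
 [-9.99998133e-01 -1.86679495e-03 -4.98987968e-04]]
```

View pics/t42d.png

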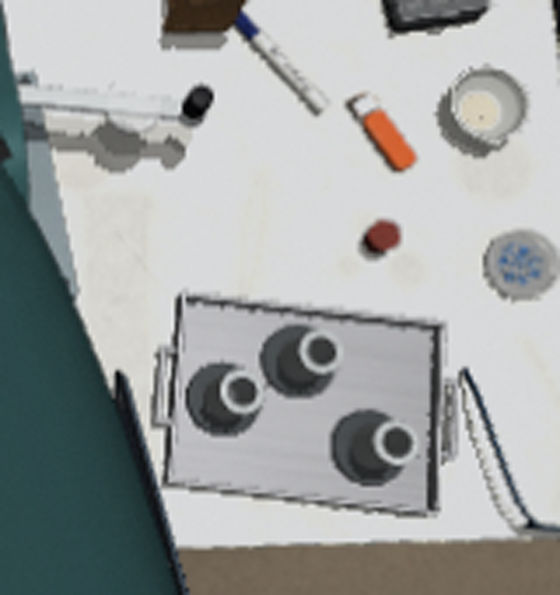

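Run:
```python
from h import *
print(ray("top",[(337.7,147.2)],117))
k=ray("top",[(337.7,147.2)],117)[0][:2]; h=np.array([667,-37]); print(np.linalg.norm(k-h),np.degrees(np.arctan2(*(k-h)[::-1])))
```

```text
[[ 647.112195   -194.56897983  117.        ]]
158.81910525099724 -97.19363399308378
```

{"name": "arm_command", "arguments": {"increments": [[[92,-248,0,0,0,0,0.5],[92,-248,0,0,0,0,0.5],[92,-248,0,0,0,0,0.5],[92,-248,0,0,0,0,0.5],[92,-248,0,0,0,0,0.5],[92,-248,0,0,0,0,0.5],[92,-248,0,0,0,0,0.5],[92,-248,0,0,0,0,0.5],[92,-248,0,0,0,0,0.5],[92,-248,0,0,0,0,0.5]]], "squeeze": 4}}

```text
time: 59.27
ee_pos: [646.4, -194.2, 180.3]
tool_rot: [[-0.003, 0.994, -0.11], [0.001, -0.11, -0.994], [-1.0, -0.003, -0.001]]
wrist_force: [-0.6, 0.6, 0.2]
opening: 0.504
```

{"name": "arm_command", "arguments": {"increments": [[[0,0,-25,0,0,0,0.5],[0,0,-50,0,0,0,0.5],[0,0,-75,0,0,0,0.5],[0,0,-92,0,0,0,0.5],[0,0,-92,0,0,0,0.5],[0,0,-92,0,0,0,0.0],[0,0,-92,0,0,0,0.0],[0,0,-92,0,0,0,0.0],[0,0,-92,0,0,0,0.0],[0,0,-92,0,0,0,0.0]]]}}

```text
time: 60.1
ee_pos: [647.1, -194.2, 89.5]
tool_rot: [[-0.001, 0.994, -0.11], [0.001, -0.11, -0.994], [-1.0, -0.001, -0.001]]
wrist_force: [0.3, 1.3, 6.4]
opening: 0.219
```

Run:
```python
import numpy as np
h=np.array([667.,-37]);p=np.array([647.1,-194.2])
v=p-h
def f(d):
    a=np.radians(-d);R=np.array([[np.cos(a),-np.sin(a)],[np.sin(a),np.cos(a)]]);return h+R@v,a
for k in range(1,11):
    q,a=f(6*k); print(k,(q-p).round(1),a.round(3))
q0,a0=f(60)
for d in (64,68,70,71,72,73,74,75,76):
    q,a=f(d); print(d,(q-q0).round(1),(a-a0).round(3),q.round(1))
```

```text
1 [-16.3   2.9] -0.105
2 [-32.2   7.6] -0.209
3 [-47.6  13.8] -0.314
4 [-62.2  21.7] -0.419
5 [-75.9  31. ] -0.524
6 [-88.6  41.7] -0.628
7 [-100.1   53.7] -0.733
8 [-110.2   66.8] -0.838
9 [-119.    80.9] -0.942
10 [-126.2   95.8] -1.047
64 [-3.9 10.3] -0.07 [517. -88.]
68 [-7.1 20.9] -0.14 [513.8 -77.4]
70 [-8.4 26.3] -0.175 [512.5 -72.1]
71 [-9. 29.] -0.192 [511.9 -69.4]
72 [-9.6 31.7] -0.209 [511.3 -66.7]
73 [-10.1  34.4] -0.227 [510.9 -63.9]
74 [-10.5  37.2] -0.244 [510.4 -61.2]
75 [-10.9  39.9] -0.262 [510.  -58.5]
76 [-11.3  42.6] -0.279 [509.7 -55.7]
```

{"name": "arm_command", "arguments": {"increments": [[[-16,3,0,0,0,-0.105,0.0],[-32,8,0,0,0,-0.209,0.0],[-48,14,0,0,0,-0.314,0.0],[-62,22,0,0,0,-0.419,0.0],[-76,31,0,0,0,-0.524,0.0],[-89,42,0,0,0,-0.628,0.0],[-100,54,0,0,0,-0.733,0.0],[-110,67,0,0,0,-0.838,0.0],[-119,81,0,0,0,-0.942,0.0],[-126,96,0,0,0,-1.047,0.0]]]}}

```text
time: 60.93
ee_pos: [520.7, -97.9, 90.1]
tool_rot: [[0.001, 0.397, -0.918], [0.001, -0.918, -0.397], [-1.0, -0.001, -0.001]]
wrist_force: [2.6, 0.9, 3.2]
opening: 0.217
```

Run:
```python
from h import *
S=env.sense();print(S["ee_pos"],S["wrist_force"],S["time"],S["opening"],S["tool_rot"][:,1])
```

```text
[520.67317395 -97.94087427  90.11447597] [2.57971771 0.86975979 3.17732263] 60.9333 0.2172293951097247 [ 3.96910001e-01 -9.17857345e-01 -5.86774766e-04]
```

{"name": "arm_command", "arguments": {"increments": [[[-3,8,0,0,0,-0.06,0.0],[-6,16,0,0,0,-0.12,0.0],[-8,23,0,0,0,-0.16,0.0],[-9,27,0,0,0,-0.19,0.0],[-9,27,0,0,0,-0.19,0.0],[-9,27,0,0,0,-0.19,0.0]]]}}

```text
time: 61.43
ee_pos: [511.9, -70.9, 90.5]
tool_rot: [[0.002, 0.218, -0.976], [0.001, -0.976, -0.218], [-1.0, -0.0, -0.002]]
wrist_force: [0.3, 0.2, 0.9]
opening: 0.219
```

Now creep toward the stop in 1 mm steps, watching the force.

{"name": "arm_command", "arguments": {"increments": [[[0,1,0,0,0,-0.006,0.0],[0,2,0,0,0,-0.012,0.0],[0,3,0,0,0,-0.018,0.0],[0,3,0,0,0,-0.018,0.0],[0,3,0,0,0,-0.018,0.0]]]}}

```text
time: 61.85
ee_pos: [511.5, -68.0, 90.4]
tool_rot: [[0.001, 0.2, -0.98], [0.001, -0.98, -0.2], [-1.0, -0.001, -0.001]]
wrist_force: [-5.5, -0.4, 4.0]
opening: 0.217
```

{"name": "arm_command", "arguments": {"increments": [[[0,1,0,0,0,-0.006,0.0],[0,2,0,0,0,-0.012,0.0],[-1,3,0,0,0,-0.018,0.0],[-1,3,0,0,0,-0.018,0.0],[-1,3,0,0,0,-0.018,0.0]]]}}

```text
time: 62.27
ee_pos: [510.9, -64.9, 90.5]
tool_rot: [[0.002, 0.183, -0.983], [0.001, -0.983, -0.183], [-1.0, -0.0, -0.002]]
wrist_force: [1.4, 1.0, -3.8]
opening: 0.217
```

{"name": "arm_command", "arguments": {"increments": [[[0,1,0,0,0,-0.006,0.0],[0,2,0,0,0,-0.012,0.0],[0,2,0,0,0,-0.012,0.0],[0,2,0,0,0,-0.012,0.0]]]}}

```text
time: 62.6
ee_pos: [510.7, -62.8, 90.4]
tool_rot: [[0.001, 0.171, -0.985], [0.001, -0.985, -0.171], [-1.0, -0.001, -0.001]]
wrist_force: [-2.9, 0.1, 1.5]
opening: 0.217
```

{"name": "arm_command", "arguments": {"increments": [[[0,1,0,0,0,-0.006,0.0],[0,2,0,0,0,-0.012,0.0],[0,2,0,0,0,-0.012,0.0],[0,2,0,0,0,-0.012,0.0]]]}}

```text
time: 62.93
ee_pos: [510.4, -60.7, 90.3]
tool_rot: [[0.0, 0.159, -0.987], [0.001, -0.987, -0.159], [-1.0, -0.001, -0.001]]
wrist_force: [-4.6, -0.3, 3.9]
opening: 0.214
```

{"name": "arm_command", "arguments": {"increments": [[[0,1,0,0,0,-0.006,0.0],[0,1,0,0,0,-0.006,0.0],[0,1,0,0,0,-0.006,0.0]]]}}

```text
time: 63.18
ee_pos: [510.2, -59.6, 90.4]
tool_rot: [[0.0, 0.153, -0.988], [0.001, -0.988, -0.153], [-1.0, -0.001, -0.0]]
wrist_force: [-5.0, -0.7, 2.9]
opening: 0.215
```

{"name": "arm_command", "arguments": {"increments": [[[0,1,0,0,0,-0.006,0.0],[0,1,0,0,0,-0.006,0.0],[0,1,0,0,0,-0.006,0.0]]]}}

```text
time: 63.43
ee_pos: [510.1, -58.6, 90.3]
tool_rot: [[-0.0, 0.147, -0.989], [0.001, -0.989, -0.147], [-1.0, -0.001, -0.0]]
wrist_force: [-5.8, -1.2, 3.2]
opening: 0.215
```

{"name": "arm_command", "arguments": {"increments": [[[0,1,0,0,0,-0.006,0.0],[0,1,0,0,0,-0.006,0.0],[0,1,0,0,0,-0.006,0.0]]]}}

```text
time: 63.68
ee_pos: [510.2, -58.1, 90.3]
tool_rot: [[0.0, 0.142, -0.99], [0.0, -0.99, -0.142], [-1.0, -0.0, -0.0]]
wrist_force: [-4.7, -8.0, 1.5]
opening: 0.222
```

{"name": "arm_command", "arguments": {"increments": [[[0,0,0,0,0,0,0.45],[0,0,0,0,0,0,0.45],[0,0,0,0,0,0,0.45],[0,0,0,0,0,0,0.45],[0,0,15,0,0,0,0.45],[0,0,45,0,0,0,0.45],[0,0,80,0,0,0,0.45],[0,0,110,0,0,0,0.45],[0,0,110,0,0,0,0.45]]]}}

```text
time: 64.43
ee_pos: [513.2, -58.4, 206.0]
tool_rot: [[0.008, 0.142, -0.99], [-0.001, -0.99, -0.142], [-1.0, 0.002, -0.008]]
wrist_force: [1.3, -0.3, 0.9]
opening: 0.452
```

{"name": "arm_command", "arguments": {"increments": [[[0,350,20,0,0,0.5,0.45],[0,350,20,0,0,0.5,0.45],[0,350,20,0,0,0.5,0.45],[0,350,20,0,0,0.5,0.45],[0,350,20,0,0,0.5,0.45],[0,350,20,0,0,0.5,0.45],[0,350,20,0,0,0.5,0.45],[0,350,20,0,0,0.5,0.45],[0,350,20,0,0,0.5,0.45],[0,350,20,0,0,0.5,0.45]]]}}

```text
time: 65.27
ee_pos: [513.1, 295.2, 225.9]
tool_rot: [[0.008, 0.602, -0.798], [0.004, -0.799, -0.602], [-1.0, 0.002, -0.009]]
wrist_force: [-1.4, 0.0, -0.0]
opening: 0.451
```

Run:
```python
from h import *
t=snap("top","t50");s=snap("scene","s50"); S=env.sense();print(S["ee_pos"],S["wrist_force"],S["time"],S["opening"])
crop(t,240,120,430,290,4,"t50c"); crop(s,120,120,420,300,2.6,"s50c")
```

```text
[512.83178569 291.99690529 225.40578435] [ 0.13519019  0.10143622 -0.23282092] 65.3667 0.4511112515524975
```

View pics/t50c.png

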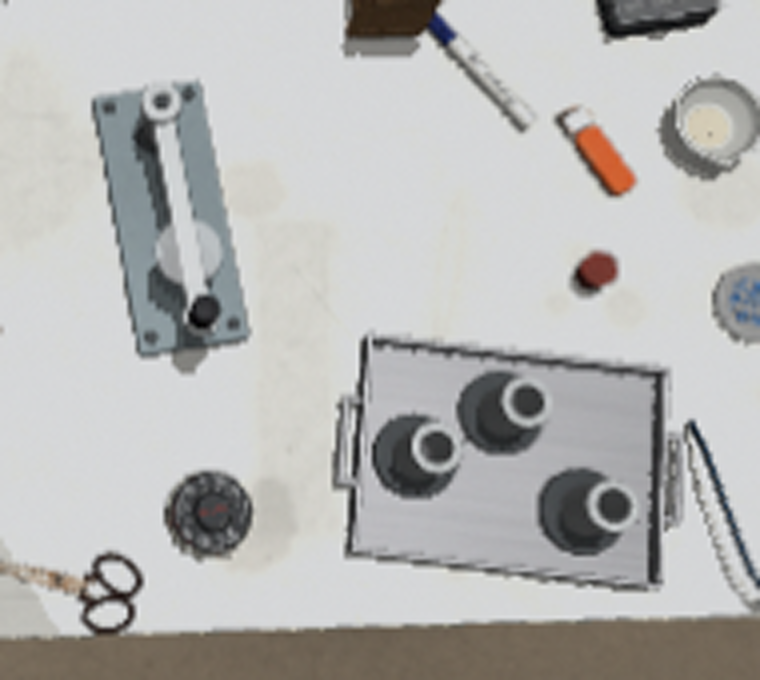

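View pics/s50c.png

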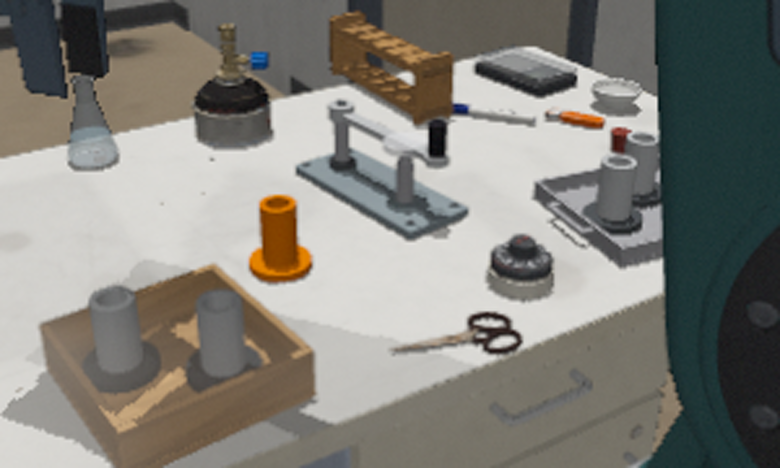

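Run:
```python
from h import *
a=cv2.imread("pics/top0.png")[232:268,276:310].astype(np.float32).mean(2);b=cv2.imread("pics/t50.png")[232:268,276:310].astype(np.float32).mean(2)
print("timer shift px",cv2.phaseCorrelate(a,b,cv2.createHanningWindow(a.shape[::-1],cv2.CV_32F)))
k=ray("top",[(240+(206+.5)/4-.5,120+(309+.5)/4-.5)],117)[0];print(k,np.degrees(np.arctan2(-37-k[1],667-k[0])))
workorder.close_job()
```

```text
timer shift px ((0.0030011446515523232, -0.008449002506900172), 0.9954938991570178)
[510.67401844 -58.536315   117.        ] 7.844001419016255
the job is handed in; nothing more can be done
```

I handed the job in at about 65 s. All five sleeves present were tried on the pin: two were rejected, three fitted, and the guard is back over the bare pin.

- **Rejects (in the wooden box):** two sleeves stopped about 20 mm above the base plate and stand upright on the box floor.
- **Fits (in the steel tray):** three sleeves slid right down to the base plate and stand upright on the tray floor.
- **Guard:** I swung it back until the stop resisted with about 8 N. The last picture puts the arm at 7.8°, in line with the stand at about 8.2°.
- **Timer and orange piece:** I touched neither. The timer shows no shift between the first and last pictures (under 0.01 px).

Two things did not go cleanly:

- **Second reject tipped:** its flange caught on the box wall, so it came to rest leaning in the box. I picked it up, stood it upright on the table, then placed it again clear of the walls.
- **First fitted sleeve moved:** it shifted about 3 cm inside the tray while I was handling the next one. This may have been the announced knock, but I can't rule out a brush from the gripper. It stayed upright in the tray.

I did not measure the final heights in the tray and box; "upright on the floor" comes from the last pictures.

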